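# Clear the slanting jar stand and load it with two jars

### The job

First lift the pastry brush off the slanting ledge of the jar stand and lay it level across both uprights of the wooden brush rest, between their cheeks, roughly centred and either way round. Then take the two glass jars standing by themselves on the table and set them on the slanting ledge, one centred behind each front lip, bottom flat on the ledge and side against the lip, mouth leaning out over it. Tilt each jar to match the slope before it touches the stand (never set it on upright to flop over), let nothing drop or tip over, and leave the shaker and the spare lid where they are.

Things in the scene. Friction and masses are not known exactly. Their poses are not given: they have to be found in the camera images.
- jar_stand: Fixed metal stand carrying the slanting ledge; foot plate 100 x 190 mm. Origin on the table under the ledge's centre; z up, -x is the front: the low side with the lips, turned roughly to the robot's left (world +y); y runs along the ledge, away from the robot. Its yaw varies.
- ledge: The stand's slanting ledge, 64 mm (x) by 200 mm (y), sheet 4 mm thick. Origin: centre of its upper surface, 85 mm above the table. z square to the slope (leans 28 degrees to the front), x up the slope to the rear. Two front lips, from y = -92 to -32 and 32 to 92 mm: 4 mm thick, 48 mm high along z, inner faces at x = -32 mm; the gap between them is 64 mm. Rear and ends are open.
- place_far (a point): Point on the ledge's upper surface behind the middle of the +y lip, the one farther from the robot (ledge x = -5, y = 62 mm): the bottom centre of a jar standing there against the lip. Axes as the ledge's.
- place_near (a point): The same point behind the -y lip, the one nearer to the robot (ledge x = -5, y = -62 mm). Axes as the ledge's.
- brush_rest: Fixed wooden brush rest, foot plate 60 x 140 mm. Origin at the centre of its underside on the table, z up. Two uprights at y = -50 and +50 mm, 10 mm thick in y, 64 mm wide in x, with a flat top 70 mm above the table between two cheeks that rise 11 mm more; 52 mm are free between the cheeks. The brush lies along y. Its yaw varies.
- pastry_brush: Pastry brush 197 mm long, 45 g, flat underside. Origin at mid-length on the underside; x along it to the bristles, y across, z out of its back. Handle 20 mm wide, 11 mm thick, x = -98 to 30 mm; ferrule and rigid bristles 42 mm wide, 13 mm thick, x = 28 to 98 mm. Starts flat on the slanting ledge, against or close to the lips, bristles to ledge +y, its middle opposite the gap between the lips.
- jar_far: Clear glass jar with a whitish bottom, 54 mm in diameter, 93 mm high, 135 g, open at the top; stands upright on the table between the brush rest and the jar stand, the farther of the two from the robot. To the left and right of each jar there is room for fingers; before them stands a tray 60 mm high with other jars. Origin at the centre of its bottom, z to its mouth.
- jar_near: The second jar, the same in every way, standing upright nearer to the robot. Origin at the centre of its bottom, z to its mouth.
- shaker: Bystander: cream-coloured shaker with dark cap, 58 mm in diameter, 101 mm high, standing on the table at the left. Origin at the centre of its bottom.
- spare_lid: Bystander: single gold-coloured jar lid, 54 mm in diameter, 12 mm high, lying on the table to the right of the jar stand. Origin at the centre of its underside.
Not all that is in view belongs to the job. Leave any orange look-alike of the jar_near alone.

How it is judged:
On the way:
1. the pastry brush lies released and level across both uprights of the brush rest (z of pastry_brush in the frame of brush_rest between 0.066 and 0.075 m and x of pastry_brush in the frame of brush_rest between -0.02 and 0.02 m and y of pastry_brush in the frame of brush_rest between -0.025 and 0.025 m and angle between the x axis of pastry_brush and the y axis of brush_rest, either way round below 0.2 rad and angle between pastry_brush's own z axis and vertical below 0.1 rad and contact force between pastry_brush and brush_rest above 0.1 N and contact force between pastry_brush and the fingers below 0.05 N and linear speed of pastry_brush below 0.02 m/s), for 0.2 s.
At the end, for the whole second after the job is handed in: Brush at rest on the brush rest, level within 6 and along it within 11 degrees, within 25 mm lengthwise and 20 mm sideways of its middle. Each jar at rest behind its own lip: within 25 mm along the ledge, -10 to +14 mm up the slope of its place, within 5 mm of the surface and 10 degrees of square (all of step 1 and ((x of jar_far in the frame of place_far between -0.01 and 0.014 m and y of jar_far in the frame of place_far between -0.025 and 0.025 m and z of jar_far in the frame of place_far between -0.005 and 0.005 m) or (x of jar_far in the frame of place_near between -0.01 and 0.014 m and y of jar_far in the frame of place_near between -0.025 and 0.025 m and z of jar_far in the frame of place_near between -0.005 and 0.005 m)) and angle between the z axis of each of jar_far, jar_near and the z axis of ledge, either way round below 0.17 rad and angle between each of jar_far, jar_near's own z axis and vertical below 0.8 rad and contact force between each of jar_far, jar_near and jar_stand above 0.2 N and linear speed of each of jar_far, jar_near below 0.02 m/s and ((x of jar_near in the frame of place_far between -0.01 and 0.014 m and y of jar_near in the frame of place_far between -0.025 and 0.025 m and z of jar_near in the frame of place_far between -0.005 and 0.005 m) or (x of jar_near in the frame of place_near between -0.01 and 0.014 m and y of jar_near in the frame of place_near between -0.025 and 0.025 m and z of jar_near in the frame of place_near between -0.005 and 0.005 m))); the robot touches nothing.
It fails at once if a jar presses on the stand while it is more than 15 degrees off square to the slope ((contact force between jar_far and jar_stand above 0.5 N and angle between the z axis of jar_far and the z axis of ledge, either way round above 0.26 rad) or (contact force between jar_near and jar_stand above 0.5 N and angle between the z axis of jar_near and the z axis of ledge, either way round above 0.26 rad)).
It fails at once if a jar is tipped more than 52 degrees (angle between any of jar_far, jar_near's own z axis and vertical above 0.9 rad).
It fails at once if a jar or the brush is let drop (falls free faster than 0.5 m/s) ((contact force between jar_far and the fingers below 0.01 N and linear speed of jar_far above 0.5 m/s) or (contact force between jar_near and the fingers below 0.01 N and linear speed of jar_near above 0.5 m/s) or (contact force between pastry_brush and the fingers below 0.01 N and linear speed of pastry_brush above 0.5 m/s)).
It fails at once if the shaker or the spare lid is moved more than 30 mm (distance of any of shaker, spare_lid from where it was at the start of the episode above 0.03 m).
It also fails if it takes over 66 s, if anything falls off the work surface, if the arm or the gripper's body presses on something with over 40 N, if the wrist force passes 120 N, or if a joint passes its speed limit or range.

### The arm

A 7-joint arm with a two-finger parallel gripper is mounted at the origin on a cart in front of the work surface, level with it; the furniture and walls round the work are solid. World frame = base frame: x ahead of the robot, y to its left, z up, the work surface at z = 0. Lengths are in m, angles in rad, forces in N, time in s.
With the tool pointing down it reaches from about 0.425 to 0.825 m from the base axis. Payload 3.6 kg.
Tool frame: the origin (TCP) lies at the very end of the fingers, on their centre line; the grasp point (between the pads) lies arm.tcp_to_grasp behind it (arm.tcp_to_grasp is the distance from the TCP to the grasp point, in m); y points along the fingers, x is the direction in which the jaws open and shut, and the axes are right-handed (so a half turn about y gives the same grasp; the last joint's range is limited). The gripper opens to 93 mm and grips with 3 to 60 N. Pads are 15 mm wide; open, the fingers measure 128 mm over their backs; the gripper's body (75 mm by 188 mm) begins 65 mm behind the grasp point.
Start: joints at [-1.371, 0.615, -0.013, 1.423, 0.008, 1.103, -0.04], TCP at [0.145, 0.633, 0.219] pointing down, gripper open.
Joint ranges: [-3.12, 3.12], [-0.3, 2.06], [-1.34, 1.32], [0.26, 2.42], [-1.36, 4.5], [0.01, 1.98], [-2.84, 2.84]. Speed limits (rad/s): [2.79, 2.79, 3.14, 3.14, 3.14, 3.14, 3.14].

### API

Orientations are given as [roll, pitch, yaw] about the fixed x, y, z axes, in that order (R = Rz(yaw) Ry(pitch) Rx(roll)).
In Python, from station import arm gives the robot as it stands.
- The arm moves only by the shell command python3 -m creep 'ROWS' [FORCE]. ROWS is JSON, one flat list of numbers, 7 for each row, row after row: the finger opening in mm, from 0 to 93, then the shift along the tool's x, y, z in mm, then the turn, a rotation vector about the tool's x, y, z in degrees. A call has exactly 8 rows; each row is the pose to reach, as a shift and turn from the pose commanded when the call began, along the tool's axes at that moment; what a row does not reach only later rows make up. A row lasts 1/8 s, in which the tool goes at most 62.5 mm and 10.7 degrees, less where a joint would pass 70% of its speed; a pose out of reach is approached as far as the arm can. A call with a gripper value outside its range is refused whole. The fingers move at their own pace and stop on an object; FORCE is the grip in N (left out, the last holds). Time passes only in rows, so rows that repeat a pose let the fingers close, or fill a call up. It gives the time, the measured TCP pose, the force and the opening at its end, in the units of the state.
- arm.get_state(): the state, without advancing time (a new reading comes with each control period).
- arm.read_camera(name): name is "side" or "top"; returns a dict with "color" (420x560x3 uint8, red, green, blue), "fx", "fy", "cx", "cy" (pixels), "R" (3x3) and "t" (3): a world point X has camera coordinates R X + t. Camera axes: x right, y down, z forward; pixel columns grow to the right and rows downward; lengths in m; the calibration is good to about 2 mm. A picture is of the moment at which its call begins. There is no depth.
- arm.close_job(): hands the job in, once; it reports no verdict.
Trained networks look in a picture, given as the dict that the camera call returned (one of the last four; its "shot" number tells which), for a name from the list of things; names that differ only in an ending like _2 or _b are one class to them, and where a whole thing is asked for, a point or a joint stands for the part that bears it (a point fixed in the world has none). Each returns a list of dicts, best first, with "score" (0 to 1); they miss things now and then, are a little off and sometimes report something else, mostly with a low value. They report only what shows in the picture. A call takes as long as a camera call. They do not tell look-alikes from the thing itself.
- arm.regions_of(picture, query): "pixels" (420x560 bool, what is visible of it) and "position" ([column, row] in pixels, amid what is visible of it).
- arm.tip_of(picture, query): "position" ([column, row] in pixels: a listed point, or the origin of a listed thing).
The state is a dict: "clock": time; "q": joint angles; "qd": joint speeds; "joint_efforts": joint torques, N m; "tcp_pos": TCP position; "ee_rot": TCP orientation; "ft_force": force on the tool from outside, world axes, zero at the start; "ft_torque": the same for the moment, N m; "width": finger opening in m.
Only numpy, scipy, OpenCV 4.12 (cv2) and the standard library are available. Lean on these libraries where they do the work, as an engineer would, in place of code of your own. Each camera call takes 0.05 s, during which the arm holds its last target.

## Working session

There is one attempt and no reset: what is moved stays moved. The work goes in short steps, Python scripts to look and compute and a shell command to move; the robot and the scene stay as the last step left them, time stands still between calls to the robot, and variables do not carry over. Pictures are saved under pics/ and viewed, and the job is handed in when it is done.

```bash
ls; mkdir -p pics; python3 - <<'E'
from station import arm
import cv2,numpy as np
for n in("side","top"):
    p=arm.read_camera(n); cv2.imwrite(f"pics/{n}0.png",p["color"][:,:,::-1])
    print(n,p["fx"],p["fy"],p["cx"],p["cy"],np.round(p["R"],4).tolist(),np.round(p["t"],4).tolist())
    for q in ["jar_stand","ledge","place_far","place_near","brush_rest","pastry_brush","jar_far","jar_near","shaker","spare_lid"]:
        try:
            t=arm.tip_of(p,q); print(q,[(np.round(d["position"],1).tolist(),round(d["score"],2)) for d in t[:4]])
        except Exception as e: print(q,e)
print(arm.tcp_to_grasp,arm.get_state())
E
```

```text
pics
side 388.02263083051884 388.02263083051884 277.22455245294174 214.29165233744155 [[0.8876, -0.4605, -0.0077], [-0.2844, -0.5348, -0.7957], [0.3623, 0.7085, -0.6056]] [-0.4479, 0.2334, 1.253]
jar_stand [([345.0, 297.2], 0.58)]
ledge [([347.4, 275.6], 0.7), ([321.0, 235.0], 0.66)]
place_far [([369.2, 270.0], 0.69)]
place_near [([329.1, 277.3], 0.81)]
brush_rest [([231.3, 203.8], 0.59)]
pastry_brush [([345.5, 276.7], 0.78)]
jar_far [([323.8, 236.9], 0.65), ([346.1, 276.8], 0.43)]
jar_near [([233.2, 224.8], 0.78)]
shaker [([207.4, 187.0], 0.86), ([329.6, 279.0], 0.43)]
spare_lid [([340.3, 339.2], 0.7)]
top 411.161889895078 411.161889895078 284.28359176809954 207.92750276547642 [[0.0135, -0.9999, 0.0075], [-0.999, -0.0138, -0.0422], [0.0423, -0.0069, -0.9991]] [-0.0121, 0.5008, 1.3732]
jar_stand [([385.9, 188.7], 0.6)]
ledge [([390.8, 187.4], 0.89)]
place_far [([391.5, 165.9], 0.96)]
place_near [([381.1, 207.9], 0.95)]
brush_rest [([196.4, 225.6], 0.68)]
pastry_brush [([385.5, 190.9], 0.77)]
jar_far [([300.6, 166.9], 0.55)]
jar_near [([307.3, 199.9], 0.57)]
shaker [([145.0, 234.5], 0.62), ([309.0, 199.3], 0.22)]
spare_lid [([422.0, 221.9], 0.79)]
0.0188 {'clock': 1.1, 'q': array([-1.37148019,  0.61489361, -0.01260052,  1.42339626,  0.00809715,
        1.10343386, -0.04039604]), 'qd': array([-0.00075091, -0.00078026, -0.00052377,  0.00016695,  0.00046241,
        0.00187003,  0.00055931]), 'joint_efforts': array([-2.49709279e-05, -4.58830690e+01,  2.08629454e-01, -1.66031510e+01,
       -6.11416600e-02,  1.33656195e-02,  4.37591041e-05]), 'tcp_pos': array([0.14550363, 0.63346593, 0.21864561]), 'ee_rot': array([-1.57075934e+00,  8.19026828e-05,  1.34502556e+00]), 'ft_force': array([ 0.74715304, -1.36687446,  0.26717694]), 'ft_torque': array([ 0.01215161, -0.00265232,  0.0252499 ]), 'width': 0.09275247849905367}
```

View pics/side0.png

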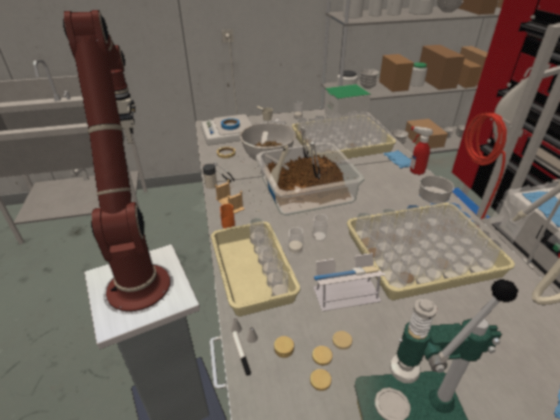

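View pics/top0.png

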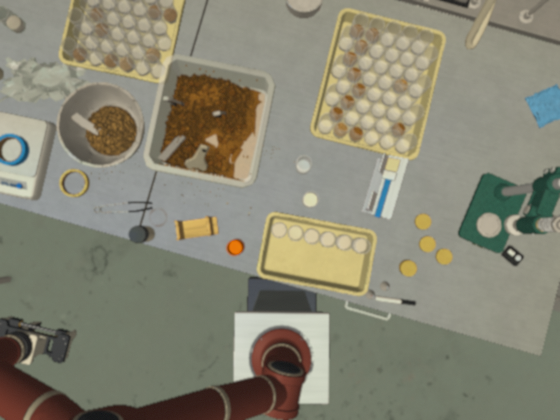

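```bash
python3 - <<'E'
import cv2
a=cv2.imread("pics/top0.png");cv2.imwrite("pics/top0c.png",cv2.resize(a[120:270,240:440],None,fx=4,fy=4,interpolation=2))
a=cv2.imread("pics/side0.png");cv2.imwrite("pics/side0c.png",cv2.resize(a[170:360,190:440],None,fx=3.1,fy=3.1,interpolation=2))
E
```

```text
(no output)
```

View pics/top0c.png

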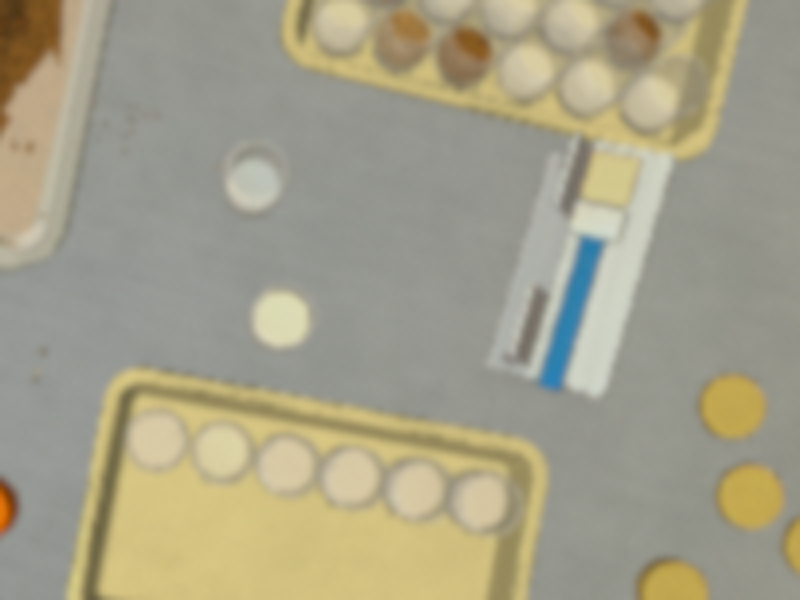

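View pics/side0c.png

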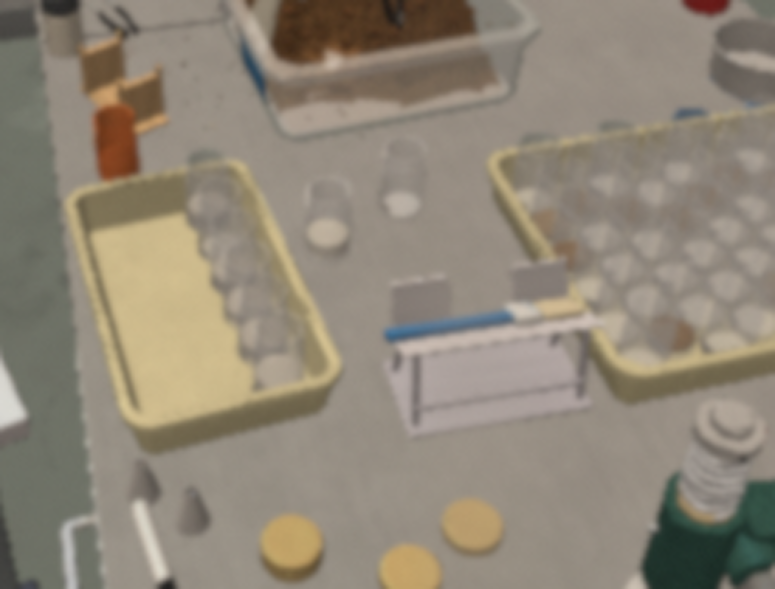

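The pictures show the two lone clear jars at top (304,165) and (310,200), the orange look-alike at (235,246), and the stand with the brush around (386,188). The rest is at (196,227), the shaker at (138,234), and four gold lids lie to the right of the stand.

Candidates in the top picture:
- **Jars:** the lone clear ones at (304,165) and (310,200) are mine. I leave the orange one at (235,246) and the tray jars, e.g. (277,229) and (402,145).
- **Brush:** the blue one at (386,188). The only other similar things are the tongs at (125,207) and the knife at (395,301).

Next I zoom in on the rest.

```bash
python3 - <<'E'
import cv2
a=cv2.imread("pics/top0.png");b=cv2.resize(a[200:260,160:260],None,fx=8,fy=8,interpolation=2)
cv2.imwrite("pics/restt.png",b)
a=cv2.imread("pics/side0.png");cv2.imwrite("pics/rests.png",cv2.resize(a[165:235,195:275],None,fx=8,fy=8,interpolation=2))
E
```

```text
(no output)
```

View pics/restt.png

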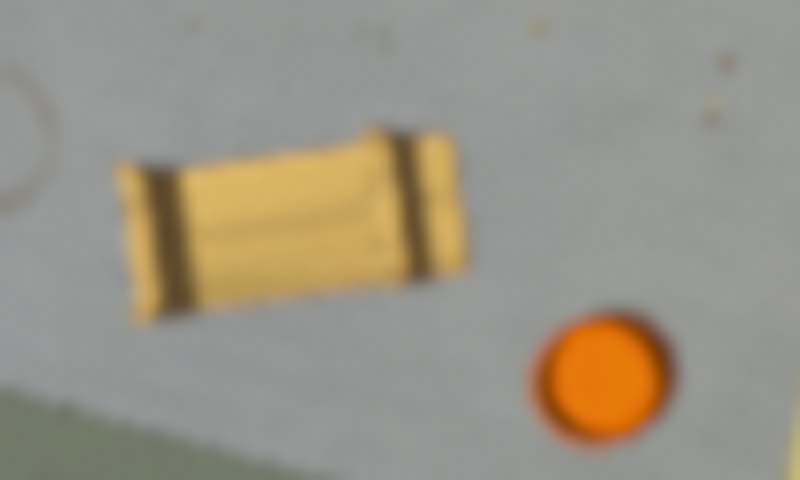

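View pics/rests.png

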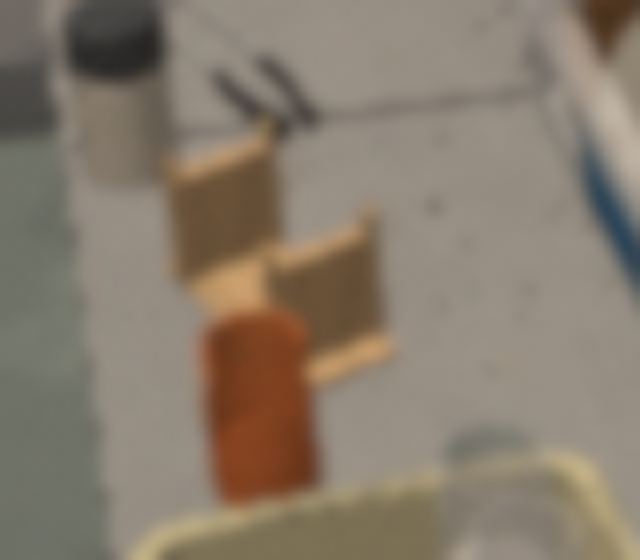

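```bash
cat > h.py <<'E'
import numpy as np, cv2
from station import arm
from scipy.optimize import least_squares
from scipy.spatial.transform import Rotation as Ro
def proj(p,X):
    X=np.atleast_2d(X)@np.array(p["R"]).T+np.array(p["t"]); return np.c_[p["fx"]*X[:,0]/X[:,2]+p["cx"],p["fy"]*X[:,1]/X[:,2]+p["cy"]]
def cams(): return {n:arm.read_camera(n) for n in("side","top")}
def tf(v,P):
    x,y,a=v; c,s=np.cos(a),np.sin(a); P=np.atleast_2d(P); return np.c_[c*P[:,0]-s*P[:,1]+x,s*P[:,0]+c*P[:,1]+y,P[:,2]]
T=np.deg2rad(28)
def led(P):
    P=np.atleast_2d(P); return np.c_[P[:,0]*np.cos(T)-P[:,2]*np.sin(T),P[:,1],P[:,0]*np.sin(T)+P[:,2]*np.cos(T)+.085]
def fit(C,obs,v0):
    f=lambda v:np.concatenate([(proj(C[n],tf(v,P))-u).ravel() for n,P,u in obs])
    r=least_squares(f,v0,loss="soft_l1"); e=r.fun  
    print(np.round(r.x,4),np.rad2deg(r.x[2])); print(np.round(f(r.x).reshape(-1,2),1).tolist()); return r.x
def tri(C,uv):
    f=lambda X:np.concatenate([(proj(C[n],X)-uv[n]).ravel() for n in uv]); r=least_squares(f,[.5,0,.05]); return r.x,np.round(r.fun,1)
E
python3 - <<'E'
from h import *
C=cams()
L=lambda x,y,z=0:led([x,y,z])[0]
obs=[("top",L(.032,.1),(408.5,159.2)),("top",L(.032,-.1),(390.7,219)),
("top",(-.05,.095,.003),(378.2,158.2)),("top",(-.05,-.095,.003),(362.5,211.7)),
("side",L(.032,.1),(383.5,273.9)),("side",L(.032,-.1),(317.4,283.5)),
("side",L(-.036,-.092,.048),(316.1,261.6)),("side",L(-.036,-.032,.048),(334.2,259)),("side",L(-.036,.032,.048),(355.5,255.5)),("side",L(-.036,.092,.048),(372.9,253.9)),
("side",(.05,-.095,.0),(322.9,310.3)),("side",(.05,.095,0),(380.3,300.6))]
st=fit(C,obs,[.5,-.3,-1.86])
obs=[("top",(.032,.055,.081),(174.75,220.75)),("top",(-.032,.055,.081),(176.9,240.25)),("top",(.03,-.07,.008),(216.9,217.1)),("top",(-.03,-.07,.008),(218.3,234)),
("top",(.032,-.045,.081),(205.6,216.5)),("side",(.032,-.05,.081),(241.9,191.9)),("side",(-.032,.05,.081),(216,185.6)),("side",(.032,.05,.081),(228.75,181.9)),("side",(.03,-.07,.008),(244.4,208.1))]
re=fit(C,obs,[.4,.3,.1])
W=[]
for n in C:
    im=cv2.resize(C[n]["color"][:,:,::-1],None,fx=4,fy=4,interpolation=2)
    def dr(P,col):
        q=proj(C[n],P)*4+2; cv2.polylines(im,[q.astype(int)],True,col,1)
    dr(tf(st,led([[.032,.1,0],[.032,-.1,0],[-.032,-.1,0],[-.032,.1,0]])),(0,0,255))
    for s in(1,-1): dr(tf(st,led([[-.032,s*.092,0],[-.032,s*.032,0],[-.032,s*.032,.048],[-.032,s*.092,.048]])),(0,255,0))
    dr(tf(st,[[.05,.095,0],[.05,-.095,0],[-.05,-.095,0],[-.05,.095,0]]),(255,0,0))
    for s in(1,-1):
        dr(tf(re,[[.032,s*.055,.081],[-.032,s*.055,.081],[-.032,s*.045,.081],[.032,s*.045,.081]]),(0,0,255))
    dr(tf(re,[[.03,.07,0],[-.03,.07,0],[-.03,-.07,0],[.03,-.07,0]]),(255,0,0))
    if n=="top": cr=[im[580:920,1380:1720],im[820:1020,620:960]]
    else: cr=[im[980:1280,1180:1600],im[680:900,820:1060]]
    for i,c in enumerate(cr): W.append(cv2.resize(c,(390,290)))
cv2.imwrite("pics/ov0.png",np.vstack([np.hstack(W[:2]),np.hstack(W[2:])]))
# jars via regions + tip
for n in C:
    for q in("jar_far","jar_near","pastry_brush"):
        for d in arm.regions_of(C[n],q)[:3]:
            ys,xs=np.nonzero(d["pixels"]);print(n,q,round(d["score"],2),np.round(d["position"],1),xs.min(),xs.max(),ys.min(),ys.max())
np.save("st.npy",st);np.save("re.npy",re)
E
```

```text
[ 0.5716 -0.3408 -1.8654] -106.87988135763523
[[0.1, -0.6], [-0.5, -0.3], [-0.7, -0.5], [-1.5, -0.9], [1.4, 0.7], [2.2, 0.7], [-1.1, -0.1], [-0.2, -0.1], [-1.6, 0.6], [-0.5, -0.3], [-1.7, 1.8], [0.7, 2.1]]
[0.4296 0.285  0.1386] 7.93933159280063
[[-0.2, -0.4], [-0.0, 0.1], [0.4, -0.6], [1.1, 0.3], [0.2, -0.1], [-0.7, -0.9], [-1.1, -0.5], [-0.1, -1.7], [0.0, 0.3]]
side jar_far 0.57 [323.9 228.7] 312 327 215 241
side jar_near 0.89 [230.2 217.1] 221 235 204 228
side jar_near 0.62 [293.5 236.9] 288 304 227 255
side pastry_brush 0.85 [352.5 274.4] 315 377 267 279
side pastry_brush 0.29 [352.1 274.1] 316 384 253 285
top jar_far 0.48 [301.7 166.1] 296 312 155 173
top jar_near 0.57 [312.2 198.3] 303 318 191 207
top jar_near 0.5 [238.5 246.3] 226 244 238 255
top pastry_brush 0.9 [387.6 179.6] 375 399 158 216
```

View pics/ov0.png

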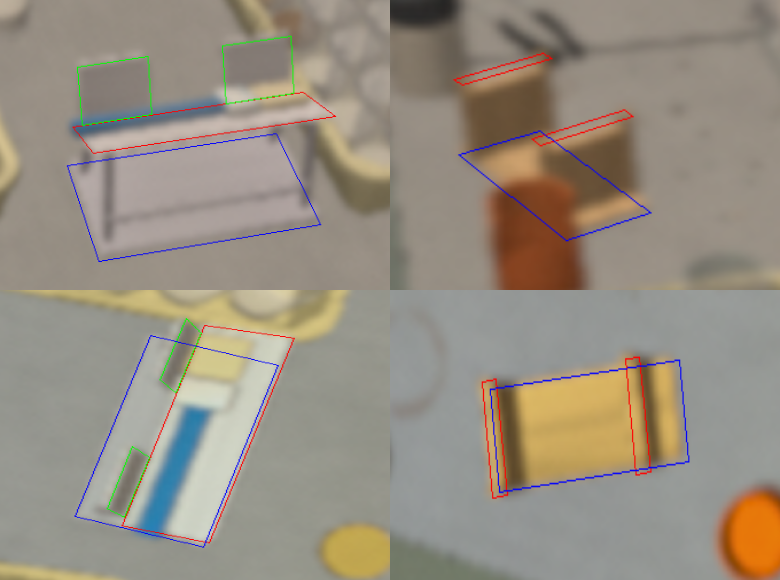

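```bash
python3 - <<'E'
from h import *
C=cams()
def fj(tb,tr,sb,sr):
    o=[("top",(0,0,.003),tb),("side",(0,0,.003),sb),("side",(0,0,.093),sr)]+([("top",(0,0,.093),tr)] if tr else [])
    f=lambda v:np.concatenate([(proj(C[n],np.array(P)+[v[0],v[1],0])-u).ravel() for n,P,u in o]); r=least_squares(f,[.5,0]);return r.x,np.round(r.fun,1)
f,e=fj((303.8,165),(304,163.5),(319.7,236.1),(320.3,218.4));print(f,e)
g,e=fj((310.25,199.75),None,(295.8,245.8),(295.8,231.3));print(g,e)
W=[]
for n in C:
    im=cv2.resize(C[n]["color"][:,:,::-1],None,fx=6,fy=6,interpolation=2)
    for j in(f,g):
      for z in(0,.093):
        a=np.linspace(0,6.28,40);P=np.c_[j[0]+.027*np.cos(a),j[1]+.027*np.sin(a),0*a+z]
        cv2.polylines(im,[(proj(C[n],P)*6+3).astype(int)],True,(0,0,255) if z else (255,0,0),1)
    c=im[860:1290,1700:1990] if n=="top" else im[1240:1570,1690:2010]
    W.append(cv2.resize(c,(390,500)))
cv2.imwrite("pics/ovj.png",np.hstack(W))
# brush: points handle end & bristle end centre in ledge plane, by top
st=np.load("st.npy")
def onledge(uv,n,zoff=.011):
    h=lambda v:(proj(C[n],tf(st,led([v[0],v[1],zoff])))-uv).ravel()
    return least_squares(h,[0,0]).x
for uv in[(378,217),(390.3,178.5),(389.3,175.5),(393.5,158.5),(375.7,216.2),(380.3,217.5)]: print(uv,np.round(onledge(uv,"top"),4))
for uv in[(315.2,277.5),(353,272.5),(377,269)]: print("s",uv,np.round(onledge(uv,"side"),4))
E
```

```text
[ 0.64427671 -0.06755375] [-0.6  1.2 -0.6  0.9  0.3 -0.7  0.7 -1.4]
[ 0.5329353  -0.08731019] [-1.7 -0.8 -0.2  3.9  0.3 -1.1]
(378, 217) [-0.0038 -0.1058]
(390.3, 178.5) [-0.0024  0.0231]
(389.3, 175.5) [-0.0084  0.0318]
(393.5, 158.5) [-0.0116  0.0884]
(375.7, 216.2) [-0.0116 -0.1052]
(380.3, 217.5) [ 0.0037 -0.1054]
s (315.2, 277.5) [ 0.0019 -0.1043]
s (353, 272.5) [0.0058 0.0114]
s (377, 269) [0.0055 0.0874]
```

View pics/ovj.png

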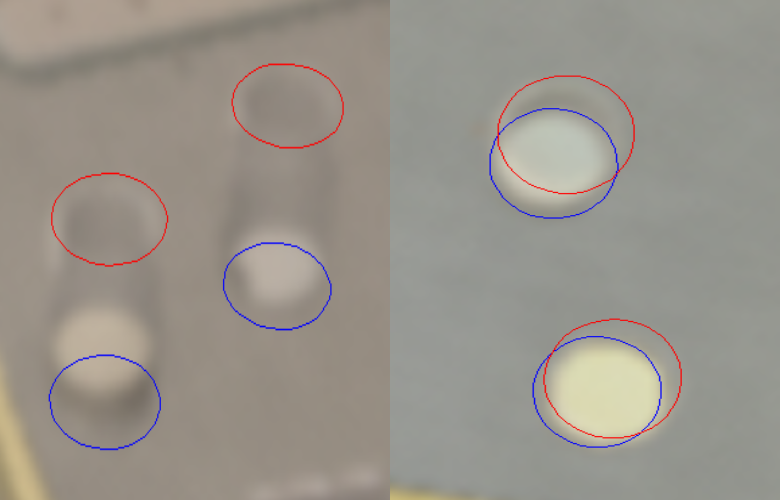

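```bash
python3 - <<'E'
from h import *
C=cams()
# disc centre per segmentation (colour) triangulated
for nm,box in(("far",dict(side=(306,222,334,245),top=(295,154,313,176))),("near",dict(side=(283,236,309,256),top=(300,190,321,210)))):
    uv={}
    for n,(a,b,c,d) in box.items():
        im=C[n]["color"][b:d,a:c].astype(float).mean(2); bg=np.median(im); m=im>bg+.5*(im.max()-bg)
        k,l,s,ce=cv2.connectedComponentsWithStats(m.astype(np.uint8)); i=1+np.argmax(s[1:,4]); uv[n]=ce[i]+[a,b]; print(nm,n,np.round(uv[n],1),s[i])
    print(tri(C,uv))
W=[]
for n,(a,b,c,d) in dict(side=(278,210,338,262),top=(285,145,330,215)).items():
    W.append(cv2.resize(C[n]["color"][b:d,a:c,::-1],(390,int(390*(d-b)/(c-a))) ,interpolation=2))
h=max(w.shape[0] for w in W);W=[cv2.copyMakeBorder(w,0,h-w.shape[0],0,0,0) for w in W]
W=np.hstack(W);W=cv2.convertScaleAbs(W,alpha=1.8,beta=-110)
cv2.imwrite("pics/ovk.png",W[:600])
E
```

```text
far side [319.4 235.3] [ 9 10 10  8 59]
far top [302.8 165.8] [  2   6  13  12 118]
(array([ 0.64499376, -0.06634352,  0.00970943]), array([-0.2,  0. ,  0.1, -0.1]))
near side [294.8 244.3] [ 7  5 11  8 71]
near top [309.9 199.3] [  4   3  13  14 144]
(array([ 0.52915191, -0.0893136 ,  0.03196608]), array([ 0.2, -0. , -0.1,  0.2]))
```

View pics/ovk.png

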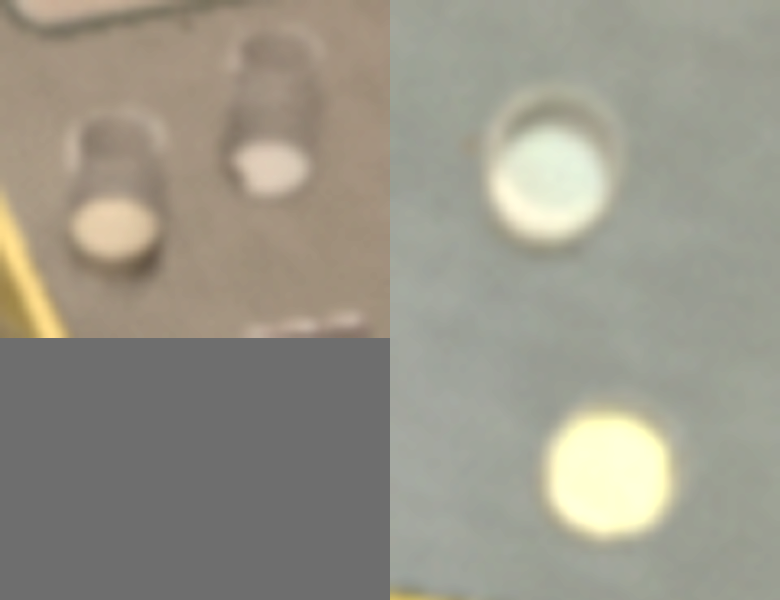

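```bash
cat >> h.py <<'E'
st=np.load("st.npy");re=np.load("re.npy")
def S(x,y,z): return tf(st,led([[x,y,z]]))[0]
def cur():
    s=arm.get_state(); return s["tcp_pos"],Ro.from_euler("xyz",s["ee_rot"])
sx=np.r_[np.cos(st[2]),np.sin(st[2]),0];sy=np.r_[-sx[1],sx[0],0]
lz=-np.sin(T)*sx+np.cos(T)*np.r_[0,0,1];lx=np.cross(sy,lz)
def RR(x,y): x=np.array(x,float);y=np.array(y,float);y/=np.linalg.norm(y);x-=y*(x@y);x/=np.linalg.norm(x);return Ro.from_matrix(np.c_[x,y,np.cross(x,y)])
def down(az): return RR([np.cos(np.deg2rad(az)),np.sin(np.deg2rad(az)),0],[0,0,-1])
BR=RR(lx,-lz)   # brush grasp
JR=RR(sy,-lz)   # jar placing
def rel(p0,R0,p,R):
    d=R0.inv().apply(np.array(p)-p0)*1000; w=(R0.inv()*R).as_rotvec(degrees=True); return np.round(np.r_[d,w],1).tolist()
def plan(*wps):
    p0,R0=cur()
    for p,R in wps: r=rel(p0,R0,p,R); print(r,"|d|",round(np.linalg.norm(r[:3])),"ang",round(np.linalg.norm(r[3:])))
def st_():
    s=arm.get_state();print(round(s["clock"],2),np.round(s["tcp_pos"],4),np.round(np.rad2deg(s["ee_rot"]),1),"F",np.round(s["ft_force"],1),"w",round(s["width"]*1000,1),"q",np.round(s["q"],2))
E
python3 - <<'E'
from h import *
st_()
print(S(-.004,0,.1),BR.as_euler("xyz",degrees=True))
w1=np.r_[.5,.35,.3]
plan((w1,down(35)),([.6,0,.3],down(-40)),(S(-.004,0,.13),BR),(S(-.004,0,.004),BR))
E
```

```text
1.7 [0.1455 0.6335 0.2186] [-90.    0.   77.1] F [-0.5  0.3 -0.3] w 92.9 q [-1.37  0.61 -0.01  1.42  0.01  1.1  -0.04]
[ 0.58622811 -0.29247752  0.17141687] [ -90.          -28.         -106.87988136]
[-196.9, -81.4, -408.9, -0.0, 42.1, -0.0] |d| 461 ang 42
[-515.7, -81.4, -584.8, 0.0, 117.1, -0.0] |d| 784 ang 117
[-789.7, 20.7, -637.8, 42.6, -170.9, -1.5] |d| 1015 ang 176
[-848.7, 132.0, -633.7, 42.6, -170.9, -1.5] |d| 1067 ang 176
```

```bash
python3 -m creep '[93,-25,-10,-51,0,5,0, 93,-50,-20,-102,0,10,0, 93,-75,-30,-153,0,15,0, 93,-100,-40,-205,0,21,0, 93,-125,-50,-256,0,26,0, 93,-150,-60,-307,0,31,0, 93,-175,-70,-358,0,36,0, 93,-197,-81,-409,0,42,0]' 20
python3 - <<'E'
from h import *
st_()
plan(([.6,0,.3],down(-35)),)
E
```

```text
clock: 2.7
tcp_pos: [0.5013, 0.3486, 0.3002]
ee_rot: [-1.571, -0.0, 0.609]
ft_force: [0.7, 1.1, -0.1]
width: 0.0933
2.7 [0.5013 0.3486 0.3002] [-90.   -0.   34.9] F [ 0.7  1.1 -0.1] w 93.3 q [-0.78  0.5   0.23  1.42 -0.11  1.24  0.07]
[-118.3, 0.1, -342.4, -0.0, 69.9, 0.0] |d| 362 ang 70
```

```bash
python3 -m creep '[93,-15,0,-43,0,9,0, 93,-30,0,-86,0,18,0, 93,-45,0,-129,0,27,0, 93,-60,0,-172,0,35,0, 93,-75,0,-215,0,44,0, 93,-90,0,-258,0,53,0, 70,-105,0,-300,0,62,0, 50,-118,0,-342,0,70,0]' 20
python3 - <<'E'
from h import *
st_()
plan((S(-.004,0,.13),BR),)
E
```

```text
clock: 3.7
tcp_pos: [0.6002, 0.001, 0.2999]
ee_rot: [-1.57, -0.0, -0.614]
ft_force: [0.1, -0.1, -0.1]
width: 0.0776
3.7 [0.6002 0.001  0.2999] [-90.   -0.  -35.2] F [ 0.1 -0.1 -0.1] w 77.6 q [-0.38  0.52  0.58  1.46 -0.29  1.25 -0.39]
[153.3, 101.9, -234.6, -17.5, 70.2, -24.2] |d| 298 ang 76
```

```bash
python3 -m creep '[50,19,13,-29,-2.2,8.8,-3, 50,38,25,-59,-4.4,17.5,-6, 50,57,38,-88,-6.6,26.3,-9.1, 50,77,51,-117,-8.8,35.1,-12.1, 50,96,64,-147,-10.9,43.9,-15.1, 50,115,76,-176,-13.1,52.6,-18.1, 50,134,89,-205,-15.3,61.4,-21.2, 50,153,102,-235,-17.5,70.2,-24.2]' 25
python3 - <<'E'
from h import *
st_()
plan((S(-.004,0,.13),BR),(S(-.004,0,.03),BR),(S(-.004,0,.004),BR))
C=cams(); W=[]
for n,(a,b,c,d) in dict(side=(260,200,400,320),top=(330,120,450,240)).items():
    W.append(cv2.resize(C[n]["color"][b:d,a:c,::-1],(390,int(390*(d-b)/(c-a))) ,interpolation=2)[:334])
cv2.imwrite("pics/a1.png",np.hstack(W))
E
```

```text
clock: 4.7
tcp_pos: [0.5914, -0.2781, 0.197]
ee_rot: [-1.569, -0.489, -1.865]
ft_force: [0.6, -0.5, 0.4]
width: 0.05
4.7 [ 0.5914 -0.2781  0.197 ] [ -89.9  -28.  -106.9] F [ 0.6 -0.5  0.4] w 50.0 q [-0.34  0.89  1.05  1.52 -0.3   1.   -1.25]
[1.5, -0.2, -0.8, -0.1, 0.0, 0.0] |d| 2 ang 0
[1.4, 99.8, -0.9, -0.1, 0.0, 0.0] |d| 100 ang 0
[1.4, 125.8, -1.0, -0.1, 0.0, 0.0] |d| 126 ang 0
```

View pics/a1.png

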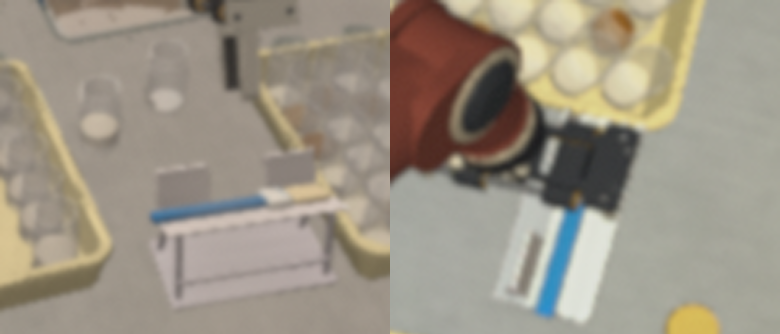

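```bash
python3 -m creep '[50,0,12,0,0,0,0, 50,1,25,0,0,0,0, 50,1,37,-1,0,0,0, 50,1,50,-1,0,0,0, 50,1,62,-1,0,0,0, 50,1,75,-1,0,0,0, 50,1,88,-1,0,0,0, 50,1,100,-1,0,0,0]' 25
python3 - <<'E'
from h import *
st_()
plan((S(-.004,0,.004),BR),)
C=cams(); W=[]
print(proj(C["side"],cur()[0]),proj(C["top"],cur()[0]))
for n,(a,b,c,d) in dict(side=(300,220,400,310),top=(350,140,440,220)).items():
    W.append(cv2.resize(C[n]["color"][b:d,a:c,::-1],(390,int(390*(d-b)/(c-a))) ,interpolation=2)[:334])
cv2.imwrite("pics/a2.png",np.hstack(W))
E
```

```text
clock: 5.8
tcp_pos: [0.5759, -0.324, 0.109]
ee_rot: [-1.571, -0.489, -1.861]
ft_force: [-0.5, -0.7, 0.5]
width: 0.05
5.8 [ 0.5759 -0.324   0.109 ] [ -90.   -28.  -106.6] F [-0.5 -0.7  0.5] w 50.0 q [-0.24  0.97  0.96  1.61 -0.37  0.8  -1.19]
[0.1, 25.3, 0.7, -0.1, 0.2, -0.0] |d| 25 ang 0
[[347.31757645 266.5216042 ]] [[386.26412107 184.52023072]]
```

View pics/a2.png

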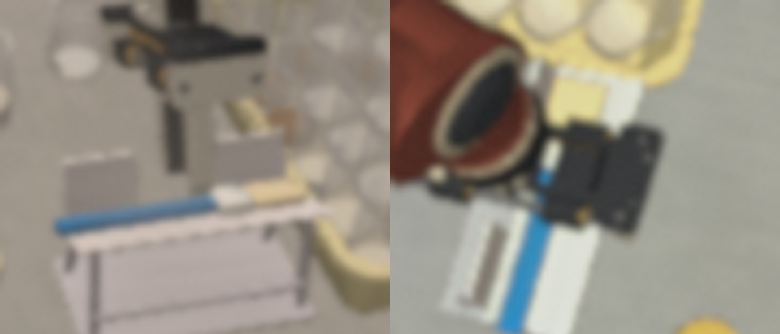

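```bash
python3 -m creep '[50,0,4,-1,0,0,0, 50,0,8,-2,0,0,0, 50,0,12,-3,0,0,0, 50,0,15,-4,0,0,0, 50,0,18,-4,0,0,0, 50,0,21,-4,0,0,0, 50,0,23,-4,0,0,0, 50,0,23,-4,0,0,0]' 25
python3 - <<'E'
from h import *
st_()
C=cams(); W=[]
print(proj(C["side"],cur()[0]),proj(C["top"],cur()[0]))
for n,(a,b,c,d) in dict(side=(310,240,380,300),top=(350,140,440,220)).items():
    W.append(cv2.resize(C[n]["color"][b:d,a:c,::-1],(390,int(390*(d-b)/(c-a))) ,interpolation=2)[:334])
cv2.imwrite("pics/a3.png",np.hstack(W))
E
```

```text
clock: 6.9
tcp_pos: [0.5691, -0.3328, 0.0894]
ee_rot: [-1.571, -0.488, -1.861]
ft_force: [0.3, -0.5, -0.6]
width: 0.0496
6.9 [ 0.5691 -0.3328  0.0894] [ -90.   -28.  -106.6] F [ 0.3 -0.5 -0.6] w 49.6 q [-0.22  0.99  0.94  1.63 -0.38  0.75 -1.18]
[[346.89830179 273.42473015]] [[387.52484859 186.87638664]]
```

View pics/a3.png

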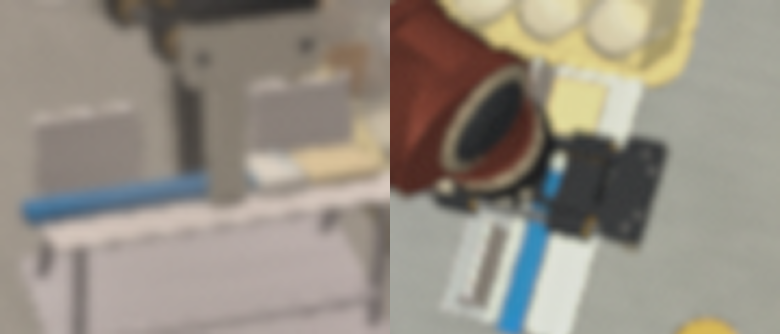

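```bash
python3 -m creep '[30,0,1,-2,0,0,0, 15,0,1,-3,0,0,0, 10,0,1,-3,0,0,0, 10,0,1,-3,0,0,0, 10,0,1,-3,0,0,0, 10,0,1,-3,0,0,0, 10,0,1,-3,0,0,0, 10,0,1,-3,0,0,0]' 25
```

```text
clock: 8.0
tcp_pos: [0.5662, -0.3324, 0.0886]
ee_rot: [-1.571, -0.489, -1.861]
ft_force: [0.0, 1.0, -0.3]
width: 0.0196
```

```bash
python3 -m creep '[10,0,-8,0,0,0,0, 10,0,-20,0,0,0,0, 10,0,-35,0,0,0,0, 10,0,-52,0,0,0,0, 10,0,-70,0,0,0,0, 10,0,-88,0,0,0,0, 10,0,-106,0,0,0,0, 10,0,-120,0,0,0,0]' 30
python3 - <<'E'
from h import *
st_()
rx=np.rad2deg(re[2])
print("rest az",rx)
plan(([.6,0,.3],down(-70)),([.47,.15,.25],down(-30)))
C=cams(); W=[]
for n,(a,b,c,d) in dict(side=(270,170,410,290),top=(330,120,450,240)).items():
    W.append(cv2.resize(C[n]["color"][b:d,a:c,::-1],(390,int(390*(d-b)/(c-a))) ,interpolation=2)[:334])
cv2.imwrite("pics/a4.png",np.hstack(W))
E
```

```text
clock: 9.0
tcp_pos: [0.5827, -0.2779, 0.1958]
ee_rot: [-1.57, -0.488, -1.861]
ft_force: [1.0, 0.6, -0.3]
width: 0.0197
9.0 [ 0.5827 -0.2779  0.1958] [ -90.   -28.  -106.6] F [ 1.   0.6 -0.3] w 19.7 q [-0.35  0.88  1.05  1.55 -0.3   0.98 -1.24]
rest az 7.93933159280063
[-190.6, -219.3, -62.9, 8.9, -35.9, 27.0] |d| 297 ang 46
[-308.1, -225.2, -230.4, 18.7, -75.0, 23.7] |d| 446 ang 81
```

View pics/a4.png

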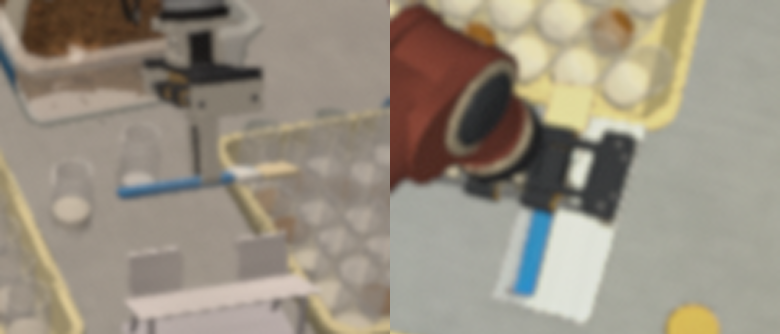

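```bash
python3 -m creep '[10,-24,-27,-8,1,-4.5,3.4, 10,-48,-55,-16,2,-9,6.7, 10,-71,-82,-24,3,-13.5,10, 10,-95,-110,-31,4.5,-18,13.5, 10,-119,-137,-39,5.5,-22.4,17, 10,-143,-164,-47,6.7,-27,20, 10,-167,-192,-55,7.8,-31.4,23.6, 10,-191,-219,-63,8.9,-35.9,27]' 30
python3 - <<'E'
from h import *
st_()
A=7.9;r0=np.r_[re[0],re[1],0]
plan(([.48,.17,.3],down(-30)),(r0+[0,0,.2],down(A)))
p=arm.read_camera("top")
f=lambda v:(proj(p,[v[0],v[1],.093])-(235.2,246.8)).ravel()
print(least_squares(f,[.4,.15]).x, tf(re,[[0,-.1,.07],[0,.1,.07]]))
E
```

```text
clock: 10.1
tcp_pos: [0.5992, 0.0001, 0.2985]
ee_rot: [-1.572, 0.002, -1.221]
ft_force: [-0.2, 0.3, -0.5]
width: 0.0198
10.1 [5.992e-01 1.000e-04 2.985e-01] [-90.1   0.1 -69.9] F [-0.2  0.3 -0.5] w 19.8 q [-0.47  0.56  0.76  1.47 -0.39  1.28 -0.9 ]
[-200.4, -1.1, -53.7, 0.0, -39.9, -0.1] |d| 207 ang 40
[-325.6, 99.2, -61.4, -0.0, -77.8, -0.1] |d| 346 ang 78
[0.3728027  0.14822467] [[0.44339274 0.18600235 0.07      ]
 [0.41576785 0.38408533 0.07      ]]
```

```bash
python3 -m creep '[10,-41,12,-8,0,-9.8,0, 10,-81,25,-15,0,-19.5,0, 10,-122,37,-23,0,-29.2,0, 10,-163,50,-31,0,-39,0, 10,-204,62,-38,0,-48.6,0, 10,-244,74,-46,0,-58.4,0, 10,-285,87,-54,0,-68,0, 10,-326,99,-61,0,-77.8,0]' 30
python3 -m creep '[10,0,10,0,0,0,0, 10,0,22,0,0,0,0, 10,0,36,0,0,0,0, 10,0,50,0,0,0,0, 10,0,62,0,0,0,0, 10,0,72,0,0,0,0, 10,0,80,0,0,0,0, 10,0,80,0,0,0,0]' 30
python3 - <<'E'
from h import *
st_()
A=7.9;r0=np.r_[re[0],re[1],0]
plan((r0+[0,0,.074],down(A)))if 0 else plan((r0+[0,0,.074],down(A)),)
C=cams(); W=[]
for n,(a,b,c,d) in dict(side=(190,120,290,205),top=(150,190,250,270)).items():
    print(n,[(x["score"],x["position"]) for x in arm.tip_of(C[n],"pastry_brush")[:1]])
    W.append(cv2.resize(C[n]["color"][b:d,a:c,::-1],(390,int(390*(d-b)/(c-a))) ,interpolation=2)[:312])
cv2.imwrite("pics/a5.png",np.hstack(W))
E
```

```text
clock: 11.15
tcp_pos: [0.4304, 0.2848, 0.1984]
ee_rot: [-1.573, 0.001, 0.139]
ft_force: [0.6, -0.8, 0.6]
width: 0.0194
clock: 12.15
tcp_pos: [0.4305, 0.285, 0.1189]
ee_rot: [-1.571, 0.002, 0.136]
ft_force: [0.6, 0.3, -0.1]
width: 0.0195
12.15 [0.4305 0.285  0.1189] [-90.    0.1   7.8] F [ 0.6  0.3 -0.1] w 19.5 q [-0.84  0.56  0.31  1.93 -0.26  0.69 -0.23]
[-0.9, 44.9, 0.2, 0.0, -0.1, -0.1] |d| 45 ang 0
side [(0.54, [228.7, 181.7])]
top [(0.66, [189.5, 228.3])]
```

View pics/a5.png

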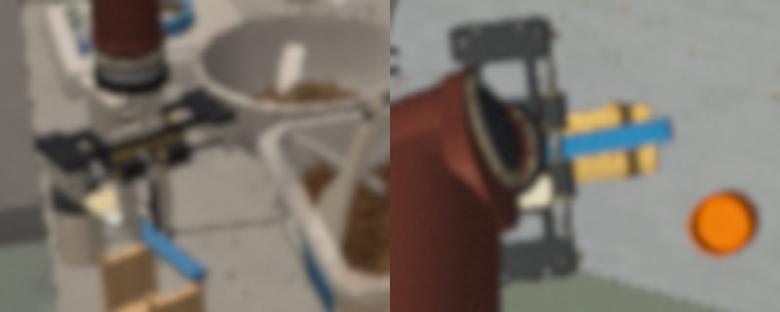

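```bash
python3 - <<'E'
from h import *
p=arm.read_camera("top")
im=p["color"]
hsv=cv2.cvtColor(im,cv2.COLOR_RGB2HSV)
m=cv2.inRange(hsv,(95,110,60),(115,255,255)); m[:,:180]=0;m[:200]=0;m[250:]=0;m[:,250:]=0
ys,xs=np.nonzero(m);print(len(xs),xs.min(),xs.max(),ys.min(),ys.max())
def w(uv,z): return least_squares(lambda v:(proj(p,[v[0],v[1],z])-uv).ravel(),[.4,.2]).x
pts=np.array([w((x,y),.13) for x,y in zip(xs,ys)])
vx,vy,x0,y0=cv2.fitLine(pts.astype(np.float32),2,0,.01,.01).ravel();print("az",np.rad2deg(np.arctan2(vx,-vy))," at",x0,y0,"end y",pts[:,1].min(), "x at end",x0+vx/vy*(pts[:,1].min()-y0), "x at y=.285",x0+vx/vy*(.285-y0))
b=cv2.resize(im[200:250,160:240,::-1],None,fx=9,fy=9,interpolation=2)
for n in(1,):
    for s in(1,-1): cv2.polylines(b,[((proj(p,tf(re,[[.032,s*.055,.081],[-.032,s*.055,.081],[-.032,s*.045,.081],[.032,s*.045,.081]]))-(160,200))*9+4).astype(int)],True,(0,0,255),1)
    cv2.polylines(b,[((proj(p,tf(re,[[.03,.07,0],[-.03,.07,0],[-.03,-.07,0],[.03,-.07,0]]))-(160,200))*9+4).astype(int)],True,(255,0,0),1)
cv2.imwrite("pics/a6.png",b)
E
```

```text
127 194 221 221 230
az 11.474197  at 0.44018543 0.23005235 end y 0.1889226029460106 x at end 0.4485340818854964 x at y=.285 0.42903197
```

View pics/a6.png

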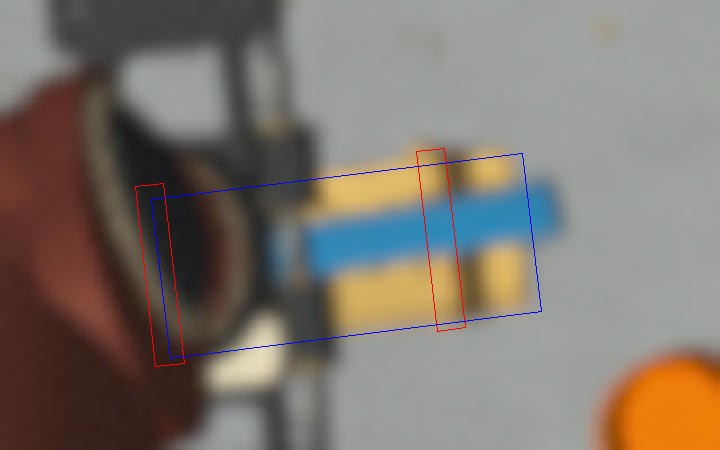

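```bash
python3 -m creep '[10,0,8,0,0,1,0, 10,0,16,0,0,2,0, 10,0,23,0,0,2.8,0, 10,0,29,0,0,2.8,0, 10,0,34,0,0,2.8,0, 10,0,38,0,0,2.8,0, 10,0,40,0,0,2.8,0, 10,0,40,0,0,2.8,0]' 30
python3 - <<'E'
from h import *
st_()
C=cams(); W=[]
for n,(a,b,c,d) in dict(side=(195,140,265,200),top=(150,190,250,270)).items():
    W.append(cv2.resize(C[n]["color"][b:d,a:c,::-1],(390,int(390*(d-b)/(c-a))) ,interpolation=2)[:312])
cv2.imwrite("pics/a7.png",np.hstack(W))
E
```

```text
clock: 13.4
tcp_pos: [0.4308, 0.2851, 0.0794]
ee_rot: [-1.571, 0.001, 0.087]
ft_force: [-0.9, -0.8, -0.2]
width: 0.0194
13.4 [0.4308 0.2851 0.0794] [-90.    0.1   5. ] F [-0.9 -0.8 -0.2] w 19.4 q [-0.82  0.62  0.3   1.96 -0.3   0.6  -0.24]
```

View pics/a7.png

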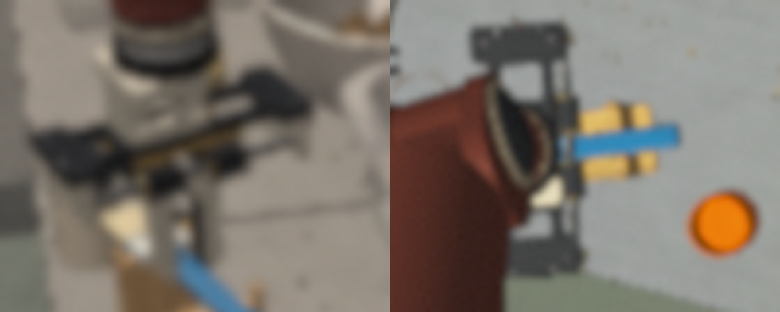

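```bash
python3 -m creep '[10,0,0.5,0,0,0,0, 10,0,1,0,0,0,0, 10,0,1.5,0,0,0,0, 10,0,2,0,0,0,0, 10,0,2.5,0,0,0,0, 10,0,3,0,0,0,0, 10,0,3,0,0,0,0, 10,0,3,0,0,0,0]' 30; python3 -c "
from h import *
st_()"
```

```text
clock: 14.5
tcp_pos: [0.4308, 0.2851, 0.0764]
ee_rot: [-1.571, 0.001, 0.087]
ft_force: [-0.0, -0.2, -0.1]
width: 0.0194
14.5 [0.4308 0.2851 0.0764] [-90.    0.1   5. ] F [-0.  -0.2 -0.1] w 19.4 q [-0.82  0.62  0.29  1.97 -0.31  0.59 -0.24]
```

```bash
python3 -m creep '[10,0,0.4,0,0,0,0, 10,0,0.8,0,0,0,0, 10,0,1.2,0,0,0,0, 10,0,1.6,0,0,0,0, 10,0,2,0,0,0,0, 10,0,2.4,0,0,0,0, 10,0,2.6,0,0,0,0, 10,0,2.6,0,0,0,0]' 30; python3 -c "
from h import *
st_()"
```

```text
clock: 15.5
tcp_pos: [0.4308, 0.2851, 0.0752]
ee_rot: [-1.57, 0.001, 0.087]
ft_force: [-2.0, -1.9, 11.5]
width: 0.0194
15.5 [0.4308 0.2851 0.0752] [-90.    0.1   5. ] F [-2.  -1.9 11.5] w 19.4 q [-0.82  0.63  0.29  1.97 -0.31  0.59 -0.24]
```

Contact shows as 11 N upward. I back off the preload and open.

```bash
python3 -m creep '[10,0,-0.6,0,0,0,0, 10,0,-1.1,0,0,0,0, 28,0,-1.1,0,0,0,0, 40,0,-1.1,0,0,0,0, 40,0,-1.1,0,0,0,0, 40,0,-4,0,0,0,0, 40,0,-9,0,0,0,0, 40,0,-15,0,0,0,0]' 30; 
python3 -m creep '[40,0,-20,0,0,0,0, 40,0,-40,0,0,0,0, 40,0,-65,0,0,0,0, 60,0,-95,0,0,0,0, 80,0,-125,0,0,0,0, 93,0,-155,0,0,0,0, 93,0,-185,0,0,0,0, 93,0,-205,0,0,0,0]' 30;python3 - <<'E'
from h import *
st_()
C=cams(); W=[]
for n,(a,b,c,d) in dict(side=(195,140,265,200),top=(150,190,250,270)).items():
    W.append(cv2.resize(C[n]["color"][b:d,a:c,::-1],(390,int(390*(d-b)/(c-a))) ,interpolation=2)[:312])
cv2.imwrite("pics/a8.png",np.hstack(W))
plan(([.5,.1,.3],down(60)),([.645,-.066,.25],down(83)))
E
```

```text
clock: 16.5
tcp_pos: [0.4309, 0.2852, 0.0893]
ee_rot: [-1.571, 0.001, 0.087]
ft_force: [0.2, 0.5, 0.2]
width: 0.0399
clock: 17.5
tcp_pos: [0.4312, 0.2852, 0.2958]
ee_rot: [-1.57, -0.001, 0.087]
ft_force: [0.4, 0.4, -0.1]
width: 0.085
17.5 [0.4312 0.2852 0.2958] [-89.9  -0.1   5. ] F [ 0.4  0.4 -0.1] w 85.0 q [-0.92  0.35  0.42  1.69 -0.16  1.13 -0.37]
[51.5, -3.9, -190.8, -0.0, -55.0, 0.3] |d| 198 ang 55
[181.4, 46.1, -368.9, 0.0, -78.0, 0.3] |d| 414 ang 78
```

View pics/a8.png

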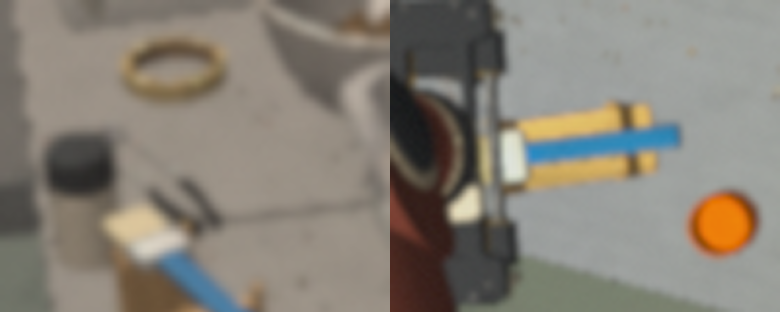

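```bash
python3 - <<'E'
from h import *
plan(([.645,-.066,.25],down(-60)),)
E
```

```text
[181.4, 46.1, -368.9, -0.3, 65.0, 0.1] |d| 414 ang 65
```

```bash
python3 -m creep '[93,23,0,-46,0,8,0, 93,45,0,-92,0,16,0, 93,68,5,-138,0,24,0, 93,91,15,-184,0,32.5,0, 93,113,25,-230,0,40.6,0, 93,136,32,-277,0,48.7,0, 93,159,40,-323,0,56.9,0, 93,181,46,-369,0,65,0]' 30
python3 - <<'E'
from h import *
st_()
plan(([.645,-.066,.2],down(-60)),([.645,-.066,.042],down(-60)))
C=cams(); W=[]
for n,(a,b,c,d) in dict(side=(195,140,265,200),top=(150,190,250,270)).items():
    W.append(cv2.resize(C[n]["color"][b:d,a:c,::-1],(390,int(390*(d-b)/(c-a))) ,interpolation=2)[:312])
a=np.hstack(W);W=[]
for n,(a_,b,c,d) in dict(side=(270,140,370,260),top=(260,120,360,220)).items():
    W.append(cv2.resize(C[n]["color"][b:d,a_:c,::-1],(390,280) ,interpolation=2))
cv2.imwrite("pics/a9.png",np.vstack([a,np.hstack(W)]))
E
```

```text
clock: 18.6
tcp_pos: [0.6435, -0.0677, 0.2461]
ee_rot: [-1.573, 0.002, -1.052]
ft_force: [0.8, 0.7, -0.1]
width: 0.0933
18.6 [ 0.6435 -0.0677  0.2461] [-90.1   0.1 -60.3] F [ 0.8  0.7 -0.1] w 93.3 q [-0.3   0.67  0.7   1.4  -0.44  1.23 -0.61]
[-0.6, 46.1, 2.3, 0.1, -0.3, -0.1] |d| 46 ang 0
[-0.4, 204.1, 2.7, 0.1, -0.3, -0.1] |d| 204 ang 0
```

View pics/a9.png

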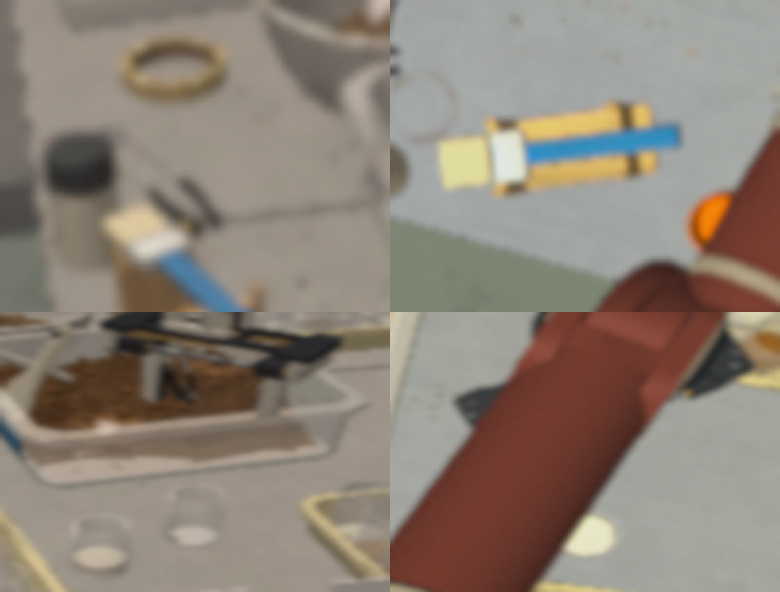

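```bash
python3 -m creep '[93,0,20,1,0,0,0, 93,0,45,1,0,0,0, 93,0,70,2,0,0,0, 93,0,95,2,0,0,0, 93,0,115,3,0,0,0, 93,0,128,3,0,0,0, 93,0,138,3,0,0,0, 93,0,138,3,0,0,0]' 30
python3 - <<'E'
from h import *
st_()
print(proj(arm.read_camera("top"),tf(re,[[0,0,.075]])))
plan(([.645,-.066,.042],down(-60)),)
p=arm.read_camera("side");print(proj(p,cur()[0]),proj(p,[.645,-.066,.093]))
cv2.imwrite("pics/b1.png",cv2.resize(p["color"][190:260,270:370,::-1],(780,546),interpolation=2))
E
```

```text
clock: 19.7
tcp_pos: [0.6455, -0.0651, 0.1093]
ee_rot: [-1.572, 0.001, -1.047]
ft_force: [0.5, 0.2, 0.5]
width: 0.0932
19.7 [ 0.6455 -0.0651  0.1093] [-90.1   0.  -60. ] F [0.5 0.2 0.5] w 93.2 q [-0.27  0.8   0.62  1.56 -0.54  0.96 -0.53]
[[193.33324953 228.12947343]]
[0.0, 68.0, -1.1, 0.0, -0.0, 0.0] |d| 68 ang 0
[[321.0044391  213.39714152]] [[320.48894701 217.45362034]]
```

View pics/b1.png

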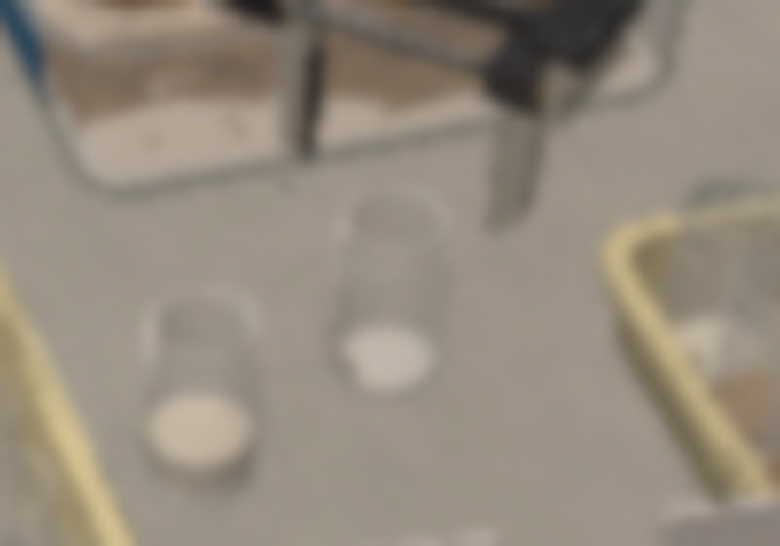

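```bash
python3 -m creep '[93,0,10,0,0,0,0, 93,0,22,0,0,0,0, 93,0,34,-1,0,0,0, 93,0,46,-1,0,0,0, 93,0,57,-1,0,0,0, 93,0,65,-1,0,0,0, 93,0,68,-1,0,0,0, 80,0,68,-1,0,0,0]' 25
python3 -m creep '[70,0,0,0,0,0,0, 60,0,0,0,0,0,0, 52,0,0,0,0,0,0, 45,0,0,0,0,0,0, 45,0,0,0,0,0,0, 45,0,0,0,0,0,0, 45,0,0,0,0,0,0, 45,0,0,0,0,0,0]' 25
python3 - <<'E'
from h import *
st_()
p=arm.read_camera("side")
cv2.imwrite("pics/b2.png",cv2.resize(p["color"][190:260,270:370,::-1],(780,546),interpolation=2))
E
```

```text
clock: 20.8
tcp_pos: [0.6449, -0.0658, 0.0417]
ee_rot: [-1.572, 0.0, -1.047]
ft_force: [0.1, -0.2, 0.3]
width: 0.0866
clock: 21.8
tcp_pos: [0.6448, -0.0653, 0.0419]
ee_rot: [-1.572, 0.001, -1.047]
ft_force: [-1.7, 1.7, 3.3]
width: 0.0514
21.8 [ 0.6448 -0.0653  0.0419] [-90.    0.1 -60. ] F [-1.7  1.7  3.3] w 51.4 q [-0.25  0.88  0.57  1.61 -0.59  0.84 -0.48]
```

View pics/b2.png

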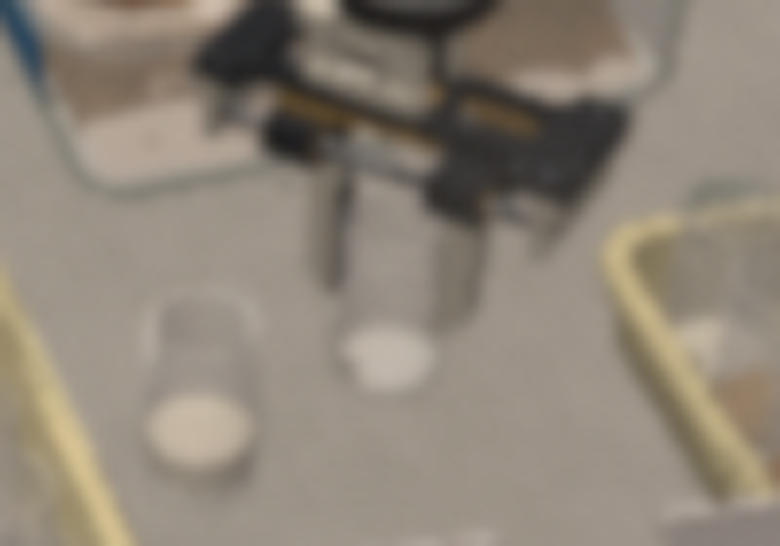

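```bash
python3 -m creep '[45,0,-3,0,0,0,0, 45,0,-8,0,0,0,0, 45,0,-16,0,0,0,0, 45,0,-27,0,0,0,0, 45,0,-40,0,0,0,0, 45,0,-54,0,0,0,0, 45,0,-66,0,0,0,0, 45,0,-70,0,0,0,0]' 25
python3 - <<'E'
from h import *
st_()
p=arm.read_camera("side")
cv2.imwrite("pics/b3.png",cv2.resize(p["color"][170:240,270:370,::-1],(780,546),interpolation=2))
Q=S(-.005,.062,.16); print(Q,S(-.005,.062,.042))
plan(([.645,-.1,.2],down(-40)),(Q,JR))
E
```

```text
clock: 22.85
tcp_pos: [0.6455, -0.0659, 0.1131]
ee_rot: [-1.57, -0.001, -1.047]
ft_force: [0.1, -0.5, -1.0]
width: 0.0516
22.85 [ 0.6455 -0.0659  0.1131] [-90.   -0.1 -60. ] F [ 0.1 -0.5 -1. ] w 51.6 q [-0.27  0.8   0.62  1.56 -0.53  0.96 -0.53]
[ 0.65399238 -0.28268064  0.22392426] [ 0.63790678 -0.33569151  0.11973644]
[29.5, -87.0, -17.4, -0.0, -20.0, 0.0] |d| 93 ang 20
[192.2, -110.8, -100.9, -26.7, -42.3, -10.5] |d| 244 ang 51
```

View pics/b3.png

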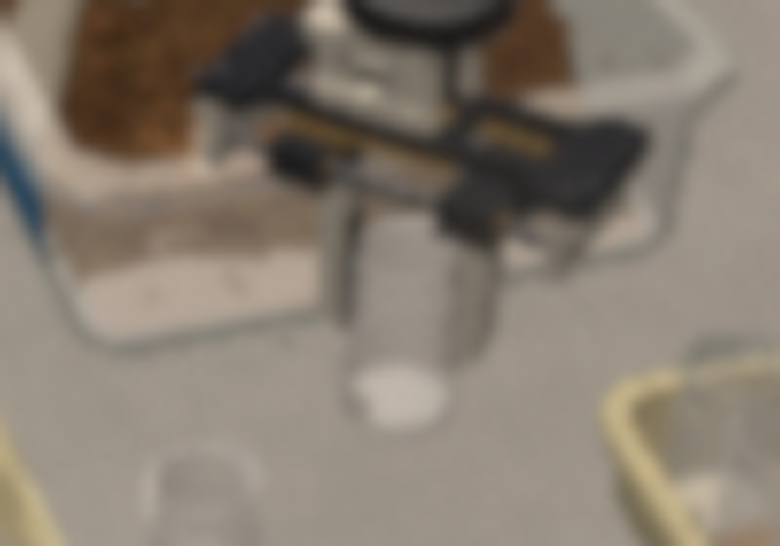

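```bash
python3 - <<'E'
from h import *
p=arm.read_camera("side");P,R=cur()
for d in(-8,0,8): print(d,proj(p,P-[0,0,.032]+R.apply([0,0,d/1000])),proj(p,P+[0,0,.051]+R.apply([0,0,d/1000])))
E
```

```text
-8 [[319.2293355  221.37634522]] [[320.62314198 202.46111699]]
0 [[320.26936074 220.20382761]] [[321.69659091 201.3200287 ]]
8 [[321.30142749 219.04028236]] [[322.76151894 200.18799821]]
```

```bash
python3 -m creep '[45,24,-30,-13,-3.3,-5.3,-1.3, 45,48,-60,-25,-6.7,-10.6,-2.6, 45,72,-85,-38,-10,-15.9,-4, 45,96,-102,-50,-13.3,-21.1,-5.2, 45,120,-110,-63,-16.7,-26.4,-6.6, 45,144,-111,-76,-20,-31.7,-7.9, 45,168,-111,-88,-23.4,-37,-9.2, 45,192,-111,-101,-26.7,-42.3,-10.5]' 25
python3 - <<'E'
from h import *
st_()
plan((S(-.005,.062,.1),JR),(S(-.003,.062,.048),JR))
C=cams(); W=[]
P,R=cur()
for n,(a,b,c,d) in dict(side=(290,180,410,300),top=(340,110,440,210)).items():
    print(n,proj(C[n],P-lz*.032))
    W.append(cv2.resize(C[n]["color"][b:d,a:c,::-1],(390,390) ,interpolation=2))
cv2.imwrite("pics/b4.png",np.hstack(W))
E
```

```text
clock: 23.95
tcp_pos: [0.6535, -0.2826, 0.2216]
ee_rot: [-2.061, 0.004, -0.291]
ft_force: [-0.5, 0.5, -1.2]
width: 0.0517
23.95 [ 0.6535 -0.2826  0.2216] [-118.1    0.2  -16.7] F [-0.5  0.5 -1.2] w 51.7 q [-0.15  0.83  0.68  1.27  0.01  1.14  0.05]
[0.6, 57.9, -0.9, 0.1, 0.3, -0.1] |d| 58 ang 0
[0.7, 109.9, -2.8, 0.1, 0.3, -0.1] |d| 110 ang 0
side [[365.10858573 232.79298593]]
top [[384.9801179 156.9740375]]
```

View pics/b4.png

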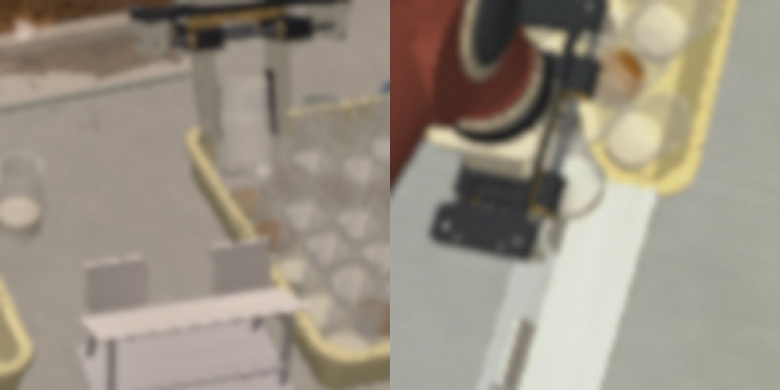

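```bash
python3 -m creep '[45,0,12,-2,0,0,0, 45,0,26,-4,0,0.1,0, 45,0,42,-6,0,0.2,0, 45,1,58,-8,0,0.3,0, 45,1,72,-8,0,0.3,0, 45,1,84,-8,0,0.3,0, 45,1,94,-8,0,0.3,0, 45,1,98,-8,0,0.3,0]' 25
python3 - <<'E'
from h import *
st_()
plan((S(.002,.062,.042),JR),)
C=cams(); W=[]
for n,(a,b,c,d) in dict(side=(320,220,400,300),top=(340,110,440,210)).items():
    W.append(cv2.resize(C[n]["color"][b:d,a:c,::-1],(390,390) ,interpolation=2))
cv2.imwrite("pics/b5.png",np.hstack(W))
E
```

```text
clock: 25.05
tcp_pos: [0.6386, -0.3338, 0.1394]
ee_rot: [-2.061, 0.0, -0.299]
ft_force: [0.1, 0.8, -1.7]
width: 0.0518
25.05 [ 0.6386 -0.3338  0.1394] [-118.1    0.   -17.1] F [ 0.1  0.8 -1.7] w 51.8 q [-0.08  0.9   0.65  1.37 -0.01  0.95  0.07]
[-0.1, 18.3, 0.5, 0.1, -0.2, -0.1] |d| 18 ang 0
```

View pics/b5.png

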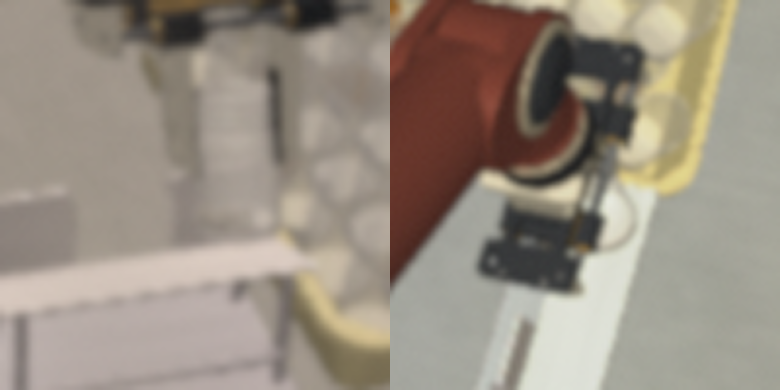

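```bash
python3 -m creep '[45,0,3,0,0,0,0, 45,0,6,0,0,0,0, 45,0,9,0,0,0,0, 45,0,11,0,0,0,0, 45,0,13,0,0,0,0, 45,0,14,0,0,0,0, 45,0,15,0,0,0,0, 45,0,15,0,0,0,0]' 25; python3 -m creep '[45,0,0.5,0,0,0,0, 45,0,1,0,0,0,0, 45,0,1.4,0,0,0,0, 45,0,1.8,0,0,0,0, 45,0,2.2,0,0,0,0, 45,0,2.6,0,0,0,0, 45,0,3,0,0,0,0, 45,0,3,0,0,0,0]' 25
```

```text
clock: 26.15
tcp_pos: [0.6368, -0.3404, 0.1268]
ee_rot: [-2.061, -0.001, -0.299]
ft_force: [0.0, -0.3, -0.9]
width: 0.0516
clock: 27.15
tcp_pos: [0.6364, -0.3416, 0.1243]
ee_rot: [-2.061, -0.001, -0.299]
ft_force: [-0.1, -0.2, -0.7]
width: 0.0516
```

```bash
python3 -m creep '[45,0,0.4,0,0,0,0, 45,0,0.8,0,0,0,0, 45,0,1.2,0,0,0,0, 45,0,1.6,0,0,0,0, 45,0,1.9,0,0,0,0, 45,0,2.2,0,0,0,0, 45,0,2.5,0,0,0,0, 45,0,2.5,0,0,0,0]' 25; python3 - <<'E'
from h import *
st_()
C=cams(); W=[]
for n,(a,b,c,d) in dict(side=(320,220,400,300),top=(340,110,440,210)).items():
    W.append(cv2.resize(C[n]["color"][b:d,a:c,::-1],(390,390) ,interpolation=2))
cv2.imwrite("pics/b6.png",np.hstack(W))
E
```

```text
clock: 28.15
tcp_pos: [0.6365, -0.3417, 0.1242]
ee_rot: [-2.06, -0.001, -0.299]
ft_force: [-2.6, 7.2, 9.8]
width: 0.0516
28.15 [ 0.6365 -0.3417  0.1242] [-1.18e+02 -1.00e-01 -1.71e+01] F [-2.6  7.2  9.8] w 51.6 q [-0.06  0.92  0.65  1.38 -0.02  0.92  0.07]
```

View pics/b6.png

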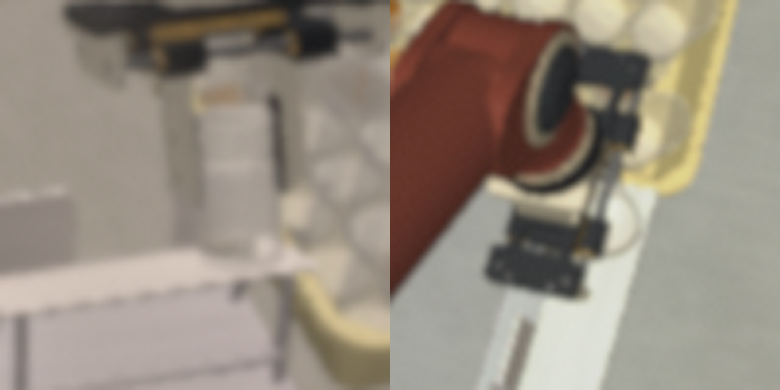

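```bash
python3 -m creep '[45,0,-1,0,0,0,0, 45,0,-2,0,0,0,0, 45,0,-2,1.5,0,0,0, 45,0,-2,3,0,0,0, 45,0,-2,4.5,0,0,0, 45,0,-2,6,0,0,0, 45,0,-2,6,0,0,0, 45,0,-2,6,0,0,0]' 25; python3 - <<'E'
from h import *
st_()
P,_=cur();d=P-S(0,0,0);print("ledge",d@lx,d@sy,d@lz)
E
```

```text
clock: 29.25
tcp_pos: [0.6372, -0.3401, 0.1233]
ee_rot: [-2.066, -0.002, -0.3]
ft_force: [-2.2, 1.5, 6.7]
width: 0.0518
29.25 [ 0.6372 -0.3401  0.1233] [-1.184e+02 -1.000e-01 -1.720e+01] F [-2.2  1.5  6.7] w 51.8 q [-0.07  0.92  0.65  1.38 -0.01  0.92  0.06]
ledge 0.0005789583938864124 0.06261681294824437 0.04310471868622134
```

```bash
python3 -m creep '[45,0,-0.5,-1,0,0,0, 45,0,-0.7,-2,0,0,0, 45,0,-0.7,-3,0,0,0, 45,0,-0.7,-3,0,0,0, 45,0,-0.7,-3,0,0,0, 45,0,-0.7,-3,0,0,0, 45,0,-0.7,-3,0,0,0, 45,0,-0.7,-3,0,0,0]' 25; python3 - <<'E'
from h import *
st_()
P,_=cur();d=P-S(0,0,0);print("ledge",d@lx,d@sy,d@lz); F=arm.get_state()["ft_force"];print(F@lx,F@sy,F@lz)
E
```

```text
clock: 30.25
tcp_pos: [0.6376, -0.3385, 0.1225]
ee_rot: [-2.06, -0.001, -0.298]
ft_force: [1.5, 0.4, 1.0]
width: 0.0514
30.25 [ 0.6376 -0.3385  0.1225] [-118.    -0.   -17.1] F [1.5 0.4 1. ] w 51.4 q [-0.07  0.92  0.65  1.38 -0.02  0.92  0.07]
ledge -0.0012382164592142034 0.06252731572071929 0.04315894733542535
-0.27063012738169956 1.320478786570674 1.3160114846403201
```

```bash
python3 -m creep '[56,0,0,0,0,0,0, 60,0,0,0,0,0,0, 66,0,0,0,0,0,0, 72,0,0,0,0,0,0, 76,0,0,0,0,0,0, 80,0,0,0,0,0,0, 84,0,-6,0,0,0,0, 84,0,-14,0,0,0,0]' 25; python3 - <<'E'
from h import *
st_()
C=cams(); W=[]
for n,(a,b,c,d) in dict(side=(320,220,400,300),top=(340,110,440,210)).items():
    W.append(cv2.resize(C[n]["color"][b:d,a:c,::-1],(390,390) ,interpolation=2))
cv2.imwrite("pics/b7.png",np.hstack(W))
E
```

```text
clock: 31.25
tcp_pos: [0.6392, -0.3326, 0.1357]
ee_rot: [-2.061, -0.001, -0.299]
ft_force: [0.8, -0.2, -0.2]
width: 0.0839
31.25 [ 0.6392 -0.3326  0.1357] [-118.1   -0.   -17.1] F [ 0.8 -0.2 -0.2] w 83.9 q [-0.08  0.91  0.65  1.37 -0.01  0.95  0.06]
```

View pics/b7.png

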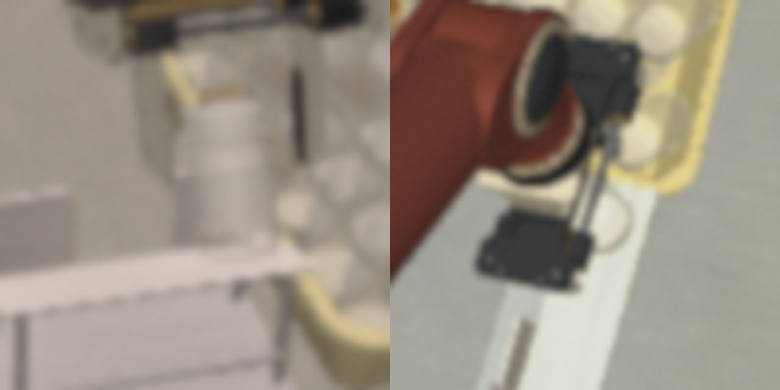

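```bash
python3 -m creep '[84,0,-10,0,0,0,0, 84,0,-25,0,0,0,0, 84,0,-42,0,0,0,0, 88,0,-60,0,0,0,0, 93,0,-78,0,0,0,0, 93,0,-94,0,0,0,0, 93,0,-108,0,0,0,0, 93,0,-115,0,0,0,0]' 25; python3 - <<'E'
from h import *
st_()
plan(([.531,-.088,.2],down(-60)),)
C=cams(); W=[]
for n,(a,b,c,d) in dict(side=(320,220,400,300),top=(340,110,440,210)).items():
    W.append(cv2.resize(C[n]["color"][b:d,a:c,::-1],(390,390) ,interpolation=2))
cv2.imwrite("pics/b8.png",np.hstack(W))
E
```

```text
clock: 32.35
tcp_pos: [0.6555, -0.2806, 0.2377]
ee_rot: [-2.06, -0.002, -0.298]
ft_force: [0.4, 0.3, -0.1]
width: 0.0928
32.35 [ 0.6555 -0.2806  0.2377] [-1.181e+02 -1.000e-01 -1.710e+01] F [ 0.4  0.3 -0.1] w 92.8 q [-0.15  0.82  0.69  1.25  0.01  1.18  0.05]
[-175.6, -36.3, 147.9, 26.7, 42.0, 10.6] |d| 232 ang 51
```

View pics/b8.png

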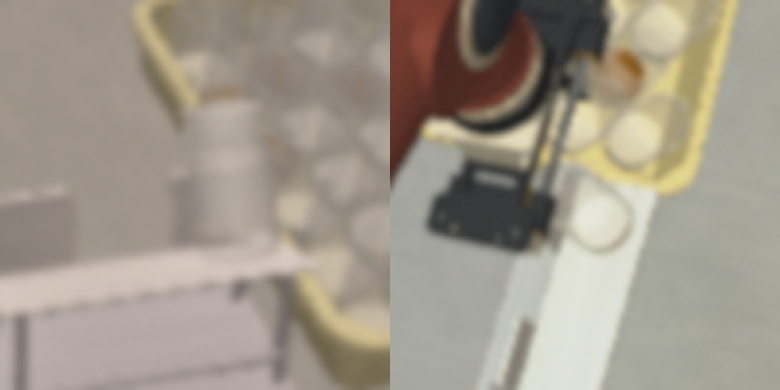

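```bash
python3 -m creep '[93,-22,-5,18,3.3,5.2,1.3, 93,-44,-9,37,6.7,10.5,2.6, 93,-66,-14,55,10,15.7,4, 93,-88,-18,74,13.3,21,5.3, 93,-110,-23,92,16.7,26.2,6.6, 93,-132,-27,111,20,31.5,8, 93,-154,-32,129,23.3,36.7,9.3, 93,-176,-36,148,26.7,42,10.6]' 25; python3 - <<'E'
from h import *
st_()
plan(([.531,-.088,.115],down(-60)),)
C=cams(); W=[]
for n,(a,b,c,d) in dict(side=(270,190,410,300),top=(330,130,450,230)).items():
    W.append(cv2.resize(C[n]["color"][b:d,a:c,::-1],(390,306) ,interpolation=2))
cv2.imwrite("pics/b9.png",np.hstack(W))
E
```

```text
clock: 33.45
tcp_pos: [0.5294, -0.088, 0.1983]
ee_rot: [-1.571, 0.002, -1.052]
ft_force: [0.6, 0.5, -0.8]
width: 0.0932
33.45 [ 0.5294 -0.088   0.1983] [-90.    0.1 -60.2] F [ 0.6  0.5 -0.8] w 93.2 q [-0.33  0.54  0.71  1.79 -0.43  0.96 -0.49]
[1.0, 83.3, 1.4, -0.0, -0.2, -0.1] |d| 83 ang 0
```

View pics/b9.png

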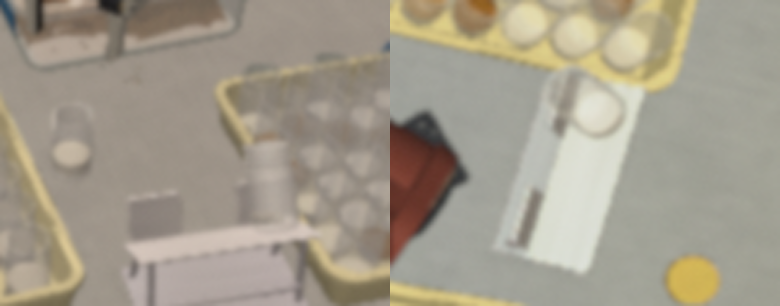

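```bash
python3 -m creep '[93,1,12,1,0,0,0, 93,1,28,1,0,0,0, 93,1,44,1,0,0,0, 93,1,60,1,0,0,0, 93,1,74,1,0,0,0, 93,1,84,1,0,0,0, 93,1,88,1,0,0,0, 93,1,88,1,0,0,0]' 25; python3 - <<'E'
from h import *
st_()
plan(([.531,-.088,.042],down(-60)),)
p=arm.read_camera("side")
q=arm.read_camera("top")
u=(390-390+ (600-390)/3.25+330,108/3.06+130)
print(u,proj(q,S(-.005,.062,.008)))
cv2.imwrite("pics/c1.png",cv2.resize(p["color"][190:260,250:350,::-1],(780,546),interpolation=2))
E
```

```text
clock: 34.55
tcp_pos: [0.5316, -0.0887, 0.1108]
ee_rot: [-1.571, 0.001, -1.047]
ft_force: [0.2, 0.6, 0.5]
width: 0.0931
34.55 [ 0.5316 -0.0887  0.1108] [-90.   0. -60.] F [0.2 0.6 0.5] w 93.1 q [-0.27  0.66  0.62  1.88 -0.53  0.78 -0.4 ]
[-0.8, 68.8, -0.2, 0.0, -0.0, -0.0] |d| 69 ang 0
(394.61538461538464, 165.29411764705884) [[393.284813   166.98005972]]
```

View pics/c1.png

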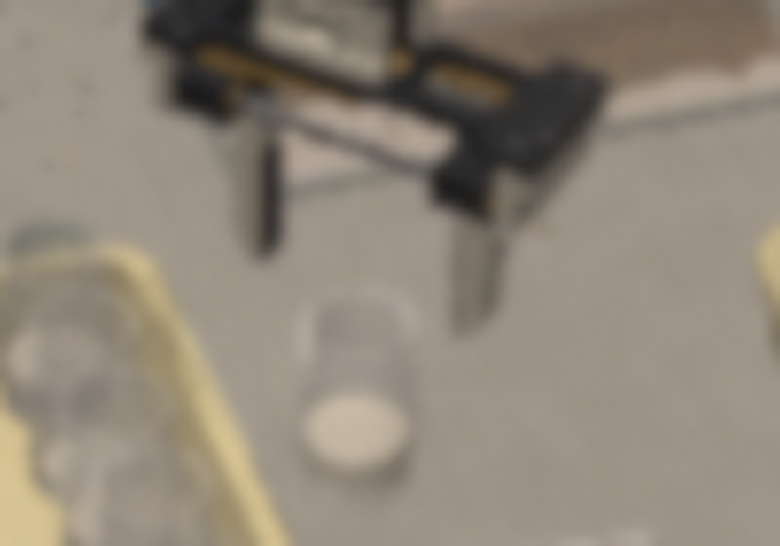

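```bash
python3 -m creep '[93,0,10,0,0,0,0, 93,0,22,0,0,0,0, 93,0,34,0,0,0,0, 93,-1,46,0,0,0,0, 93,-1,57,0,0,0,0, 93,-1,65,0,0,0,0, 93,-1,69,0,0,0,0, 80,-1,69,0,0,0,0]' 25
python3 -m creep '[70,0,0,0,0,0,0, 60,0,0,0,0,0,0, 52,0,0,0,0,0,0, 45,0,0,0,0,0,0, 45,0,0,0,0,0,0, 45,0,0,0,0,0,0, 45,0,0,0,0,0,0, 45,0,0,0,0,0,0]' 25
python3 - <<'E'
from h import *
st_()
p=arm.read_camera("side")
cv2.imwrite("pics/c2.png",cv2.resize(p["color"][190:260,250:350,::-1],(780,546),interpolation=2))
E
```

```text
clock: 35.65
tcp_pos: [0.531, -0.0878, 0.0417]
ee_rot: [-1.571, 0.001, -1.048]
ft_force: [-0.1, 0.3, -0.1]
width: 0.087
clock: 36.65
tcp_pos: [0.5311, -0.0878, 0.042]
ee_rot: [-1.571, 0.001, -1.048]
ft_force: [-0.6, -0.2, 3.2]
width: 0.0518
36.65 [ 0.5311 -0.0878  0.042 ] [-90.   0. -60.] F [-0.6 -0.2  3.2] w 51.8 q [-0.21  0.75  0.53  1.93 -0.63  0.63 -0.32]
```

View pics/c2.png

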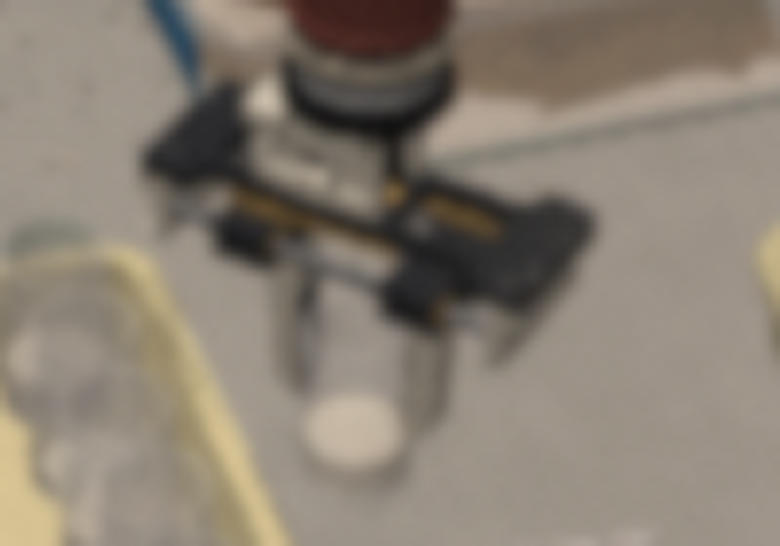

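Gripped again at 51.8 mm, as with the first jar. Now I lift it.

```bash
python3 -m creep '[45,0,-3,0,0,0,0, 45,0,-8,0,0,0,0, 45,0,-16,0,0,0,0, 45,0,-30,0,0,0,0, 45,0,-50,0,0,0,0, 45,0,-75,0,0,0,0, 45,0,-100,0,0,0,0, 45,0,-118,0,0,0,0]' 25
python3 - <<'E'
from h import *
st_()
p=arm.read_camera("side")
cv2.imwrite("pics/c3.png",cv2.resize(p["color"][150:260,250:350,::-1],(500,550),interpolation=2))
plan((S(.002,-.062,.16),JR),)
E
```

```text
clock: 37.7
tcp_pos: [0.5313, -0.088, 0.1619]
ee_rot: [-1.57, -0.0, -1.048]
ft_force: [-0.1, -0.7, -1.6]
width: 0.0517
37.7 [ 0.5313 -0.088   0.1619] [-89.9  -0.  -60. ] F [-0.1 -0.7 -1.6] w 51.7 q [-0.31  0.59  0.68  1.83 -0.47  0.88 -0.45]
[142.7, -63.3, -80.9, -26.8, -42.3, -10.3] |d| 176 ang 51
```

View pics/c3.png

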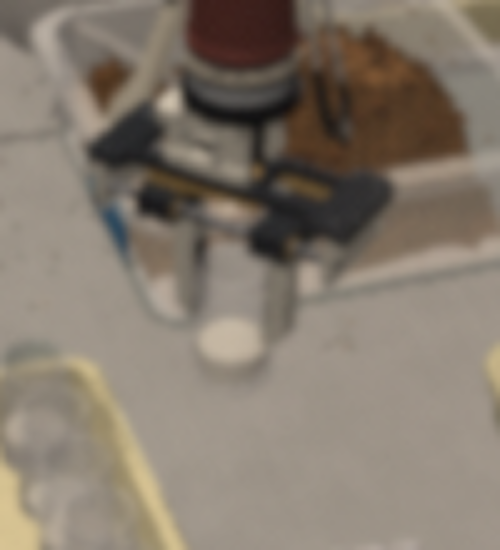

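```bash
python3 -m creep '[45,18,-14,-10,-3.3,-5.3,-1.3, 45,36,-28,-20,-6.7,-10.6,-2.6, 45,54,-40,-30,-10,-15.9,-3.9, 45,71,-50,-40,-13.4,-21.1,-5.2, 45,89,-57,-51,-16.8,-26.4,-6.4, 45,107,-62,-61,-20.1,-31.7,-7.7, 45,125,-63,-71,-23.4,-37,-9, 45,143,-63,-81,-26.8,-42.3,-10.3]' 25
python3 - <<'E'
from h import *
st_()
plan((S(.002,-.062,.06),JR),)
C=cams(); W=[]
for n,(a,b,c,d) in dict(side=(290,180,400,300),top=(340,130,440,240)).items():
    W.append(cv2.resize(C[n]["color"][b:d,a:c,::-1],(390,425) ,interpolation=2))
cv2.imwrite("pics/c4.png",np.hstack(W))
E
```

```text
clock: 38.75
tcp_pos: [0.5324, -0.2524, 0.2229]
ee_rot: [-2.061, 0.006, -0.292]
ft_force: [0.6, -0.1, -1.6]
width: 0.052
38.75 [ 0.5324 -0.2524  0.2229] [-118.1    0.4  -16.8] F [ 0.6 -0.1 -1.6] w 52.0 q [-0.29  0.65  0.74  1.67  0.09  0.95 -0.01]
[1.5, 96.1, -1.7, 0.1, 0.3, -0.3] |d| 96 ang 0
```

View pics/c4.png

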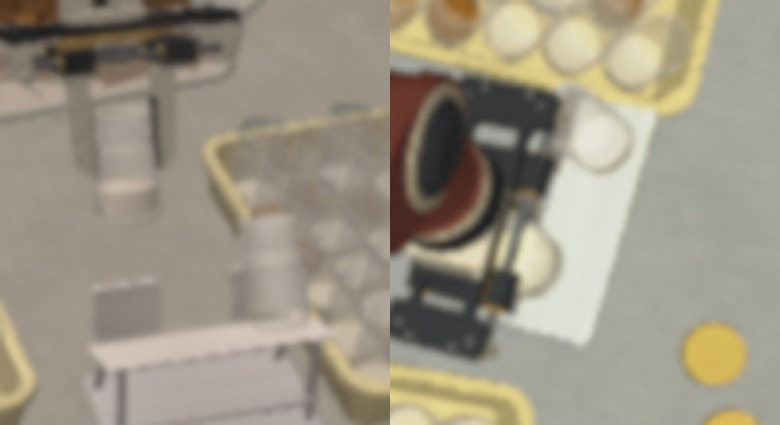

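```bash
python3 -m creep '[45,0,12,0,0,0,0, 45,1,26,-1,0,0.1,-0.1, 45,1,42,-2,0,0.2,-0.2, 45,1,58,-2,0,0.3,-0.3, 45,1,72,-2,0,0.3,-0.3, 45,1,84,-2,0,0.3,-0.3, 45,1,94,-2,0,0.3,-0.3, 45,1,96,-2,0,0.3,-0.3]' 25
python3 - <<'E'
from h import *
st_()
plan((S(.002,-.062,.042),JR),)
p=arm.read_camera("side")
cv2.imwrite("pics/c5.png",cv2.resize(p["color"][210:300,300:400,::-1],(600,540) ,interpolation=2))
E
```

```text
clock: 39.85
tcp_pos: [0.5189, -0.2973, 0.1384]
ee_rot: [-2.06, -0.0, -0.298]
ft_force: [0.0, 0.3, -1.9]
width: 0.0517
39.85 [ 0.5189 -0.2973  0.1384] [-118.    -0.   -17.1] F [ 0.   0.3 -1.9] w 51.7 q [-0.18  0.75  0.69  1.77  0.06  0.72  0.02]
[1.1, 17.4, -0.1, 0.0, -0.2, -0.1] |d| 17 ang 0
```

View pics/c5.png

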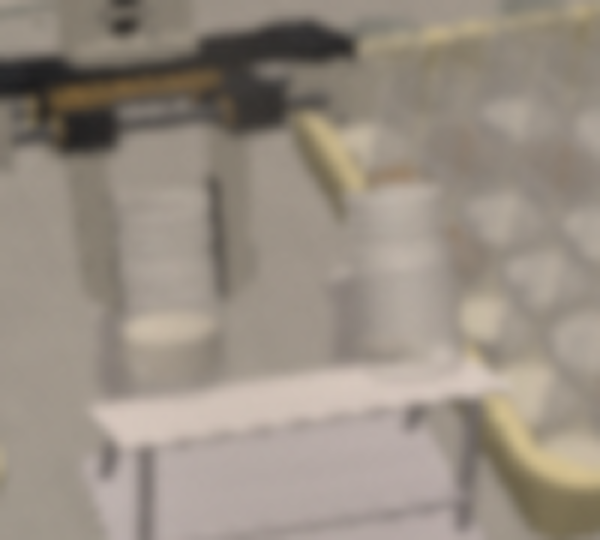

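```bash
python3 -m creep '[45,0,3,0,0,0,0, 45,0,6,0,0,0,0, 45,1,9,0,0,0,0, 45,1,11,0,0,0,0, 45,1,13,0,0,0,0, 45,1,14,0,0,0,0, 45,1,15,0,0,0,0, 45,1,15,0,0,0,0]' 25; python3 -m creep '[45,0,0.5,0,0,0,0, 45,0,1,0,0,0,0, 45,0,1.4,0,0,0,0, 45,0,1.8,0,0,0,0, 45,0,2.1,0,0,0,0, 45,0,2.4,0,0,0,0, 45,0,2.6,0,0,0,0, 45,0,2.6,0,0,0,0]' 25
```

```text
clock: 40.9
tcp_pos: [0.5182, -0.3042, 0.1257]
ee_rot: [-2.06, -0.001, -0.297]
ft_force: [-0.1, 1.2, -1.8]
width: 0.0519
clock: 41.9
tcp_pos: [0.5179, -0.3053, 0.1235]
ee_rot: [-2.06, -0.001, -0.297]
ft_force: [-0.1, 1.6, -1.5]
width: 0.0519
```

```bash
python3 -m creep '[45,0,0.4,0,0,0,0, 45,0,0.8,0,0,0,0, 45,0,1.1,0,0,0,0, 45,0,1.4,0,0,0,0, 45,0,1.7,0,0,0,0, 45,0,2,0,0,0,0, 45,0,2,0,0,0,0, 45,0,2,0,0,0,0]' 25;  python3 - <<'E'
from h import *
st_()
P,_=cur();d=P-S(0,0,0);print("ledge",d@lx,d@sy,d@lz); F=arm.get_state()["ft_force"];print(F@lx,F@sy,F@lz)
E
```

```text
clock: 42.9
tcp_pos: [0.5179, -0.3053, 0.1234]
ee_rot: [-2.059, -0.001, -0.297]
ft_force: [-3.0, 8.9, 11.8]
width: 0.0523
42.9 [ 0.5179 -0.3053  0.1234] [-1.18e+02 -1.00e-01 -1.70e+01] F [-3.   8.9 11.8] w 52.3 q [-0.16  0.77  0.68  1.78  0.05  0.69  0.02]
ledge 0.001845512734647685 -0.06166790785871076 0.04250882134398365
-1.226217503323695 -5.475332744158086 13.994337363656554
```

```bash
python3 -m creep '[45,0,-1,0,0,0,0, 45,0,-2,0,0,0,0, 45,0,-2,1,0,0,0, 45,0,-2,2,0,0,0, 45,0,-2,3,0,0,0, 45,0,-2,3,0,0,0, 45,0,-2,3,0,0,0, 45,0,-2,3,0,0,0]' 25;  python3 - <<'E'
from h import *
st_()
P,_=cur();d=P-S(0,0,0);print("ledge",d@lx,d@sy,d@lz); F=arm.get_state()["ft_force"];print(F@lx,F@sy,F@lz)
E
```

```text
clock: 43.9
tcp_pos: [0.5181, -0.3047, 0.1233]
ee_rot: [-2.063, -0.002, -0.298]
ft_force: [-1.4, 0.8, 5.7]
width: 0.0515
43.9 [ 0.5181 -0.3047  0.1233] [-1.182e+02 -1.000e-01 -1.710e+01] F [-1.4  0.8  5.7] w 51.5 q [-0.16  0.77  0.69  1.78  0.06  0.69  0.02]
ledge 0.0012207484485876239 -0.06164442297221465 0.04271234168407167
2.322907232734615 -1.5523783202431862 5.199353511016266
```

```bash
python3 -m creep '[45,0,-0.4,0,0,0,0, 45,0,-0.8,0,0,0,0, 45,0,-0.8,0,0,0,0, 56,0,-0.8,0,0,0,0, 64,0,-0.8,0,0,0,0, 72,0,-0.8,0,0,0,0, 78,0,-0.8,0,0,0,0, 80,0,-0.8,0,0,0,0]' 25
python3 - <<'E'
from h import *
st_()
p=arm.read_camera("side")
cv2.imwrite("pics/c6.png",cv2.resize(p["color"][210:300,300:400,::-1],(600,540) ,interpolation=2))
E
```

```text
clock: 44.9
tcp_pos: [0.5188, -0.3025, 0.1228]
ee_rot: [-2.06, -0.001, -0.297]
ft_force: [-0.8, -0.1, 0.0]
width: 0.0793
44.9 [ 0.5188 -0.3025  0.1228] [-1.18e+02 -1.00e-01 -1.70e+01] F [-0.8 -0.1  0. ] w 79.3 q [-0.17  0.77  0.68  1.78  0.05  0.69  0.02]
```

View pics/c6.png

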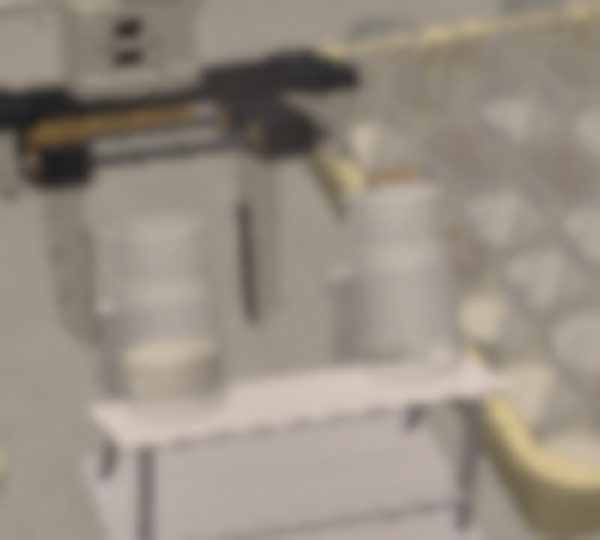

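Both jars sit on the ledge, with bottoms at about crop (165,395) and (410,365). I retreat along the tool axis.

```bash
python3 -m creep '[80,0,-6,0,0,0,0, 80,0,-16,0,0,0,0, 80,0,-30,0,0,0,0, 80,0,-48,0,0,0,0, 80,0,-68,0,0,0,0, 80,0,-90,0,0,0,0, 80,0,-110,0,0,0,0, 80,0,-125,0,0,0,0]' 25
python3 -m creep '[80,0,-20,20,0,0,0, 80,0,-40,45,0,0,0, 80,0,-50,75,0,0,0, 80,0,-60,110,0,0,0, 80,0,-60,145,0,0,0, 80,0,-60,180,0,0,0, 80,0,-60,200,0,0,0, 80,0,-60,200,0,0,0]' 25
python3 - <<'E'
from h import *
st_()
C=cams(); W=[]
for n,bx in dict(side=[(300,210,400,300),(195,140,265,200)],top=[(340,130,440,230),(150,190,250,270)]).items():
    r=[]
    im=C[n]["color"][:,:,::-1]
    for a,b,c,d in bx: r.append(cv2.resize(im[b:d,a:c],(390,298) ,interpolation=2))
    W.append(np.hstack(r))
    for q in("jar_far","jar_near","pastry_brush"):
        print(n,q,[(round(x["score"],2),np.round(x["position"],1).tolist()) for x in arm.tip_of(C[n],q)[:3]])
    for nm,X in dict(pf=S(-.005,.062,0),pn=S(-.005,-.062,0),br=tf(re,[[0,0,.07]])[0],shaker=[0,0,0]).items(): print(nm,np.round(proj(C[n],X),1).tolist())
cv2.imwrite("pics/d1.png",np.vstack(W))
E
```

```text
clock: 45.95
tcp_pos: [0.5364, -0.2455, 0.2346]
ee_rot: [-2.06, -0.003, -0.296]
ft_force: [-0.1, -0.2, -0.1]
width: 0.0801
clock: 46.95
tcp_pos: [0.5959, -0.0491, 0.1913]
ee_rot: [-2.061, 0.0, -0.294]
ft_force: [0.2, -0.8, -0.5]
width: 0.0801
46.95 [ 0.5959 -0.0491  0.1913] [-118.1    0.   -16.9] F [ 0.2 -0.8 -0.5] w 80.1 q [-0.56  0.76  0.71  1.53  0.    1.12 -0.27]
side jar_far [(0.86, [371.1, 272.6])]
side jar_near [(0.86, [229.8, 227.4]), (0.58, [329.1, 276.9])]
side pastry_brush [(0.75, [229.2, 193.8])]
pf [[367.9, 272.6]]
pn [[328.6, 278.3]]
br [[228.1, 190.3]]
shaker [[138.5, 286.6]]
top jar_far [(0.62, [395.1, 168.6])]
top jar_near [(0.6, [240.3, 246.4])]
top pastry_brush [(0.65, [195.4, 230.2]), (0.48, [385.5, 205.6])]
pf [[393.8, 167.6]]
pn [[382.5, 204.4]]
br [[193.7, 228.1]]
shaker [[280.7, 357.9]]
```

View pics/d1.png

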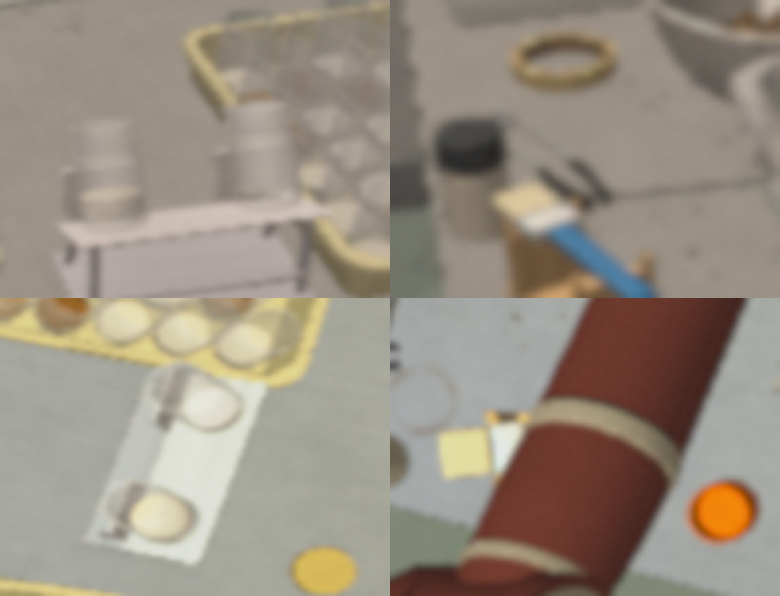

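Both jars lean on their lips within about 1–3 px of their places, and the brush lies on the rest. I hand the job in.

```bash
python3 -c "
from station import arm
print(arm.close_job()); print(arm.get_state()['clock'])"
```

```text
the job is handed in; nothing more can be done
None
the job is handed in; nothing more can be done
```

I laid the brush across both uprights of the rest, set both jars on the slanting ledge, one behind each lip, and handed the job in at about 47 s. No verdict was reported, so what follows rests on my own checks.

**Brush:** I gripped it by the handle through the gap between the lips, lowered it level until contact showed, then released it. A clear top view after release put its middle at about column 193.6, against 193.3 predicted for the rest's centre. At the end the arm hid part of it in that view, but the side view still showed it lying on the rest.

**Jars:** Each was tilted to the 28° slope in the air and lowered square to the ledge until contact showed at about 12–14 N. I then eased off and opened the gripper.
- **Position:** the far jar's detected spot is within about 3 px (under 10 mm) of its place in both cameras. The near jar's is within about 1.5 px in the side view.
- **Tilt:** both lean out over the lips in the pictures. I did not measure the final angle.

**Checks that disagreed or fell short:**
- The fitted stand pose has leftovers of up to 2 px in the side view.
- Both jars gripped at about 51.7 mm rather than the stated 54 mm.
- The pressure was slow to ease after contact, so each jar may rest a few millimetres up the slope from the lip.
- In the top view the network reported the orange look-alike for the near jar, so I judged that jar by eye there.

I did not measure the shaker or the spare lid at the end. The arm never came near the lid, and the shaker looked unmoved in the pictures.

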